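# Unlock the craft-room tool desk

## Task

Unlock the grey steel tool desk and leave it open: take the blue-headed key off the green book, push it tip first fully home in the lock on the sloping lid, and turn it a quarter turn clockwise until it stops. Then raise the lid by at least 20 degrees, and leave it standing open by itself with the turned key still fully in the lock. Do not disturb the glue, jar, tape, tile box, brush pot or mosaic frame.

Things in the scene. Friction and masses are not known exactly. Their poses are not given: they have to be found in the camera images.
- key_bow (a point): Brass key, 95 g, with a blue plastic bow (head) 44 (x) by 36 (y) by 12 (z) mm; this is the bow's centre. x runs along the shaft to the tip, y across the bow, z through its thickness (up as it lies). Same key when turned half round about x. It lies flat on the book, tip away from the robot within 40 degrees; the bow and 12 to 19 mm of shaft stick out over the book's near edge, 26 mm above the table.
- key_shoulder (a point): Point on the key's axis in the tip-side face of its collar (24 by 12 mm), 50 mm from the bow's centre towards the tip; it meets lock_mouth when the key is fully home. Shaft 12 mm across between bow and collar and on to the bits. Axes as key_bow.
- key_tip (a point): End of the key's nose, 87 mm from the bow's centre. The nose tapers from 12 to 4 mm across over its last 12 mm. Before it, 59 to 75 mm from the bow's centre, two flat bits stand out along y and -y: 5 mm thick, 30 mm over both, leading edge rounded. Axes as key_bow.
- lock_mouth (a point): Centre of the keyhole, in the outer face of the 44 mm square steel plate on the lid. z straight out of the lid (30 degrees off vertical, towards the robot, when shut), x up the slope, y along the slot. Keyhole: 14 mm eye, slot 7 by 32 mm, plate 7 mm thick. The key goes in along -z, bits along y, until its collar rests on the plate (37 mm deep); only then can it turn.
- bolt (a joint): Lock rotor with the hidden bolt, turned by the key's bits: 0 = locked (key goes in and out); clockwise seen from outside the lid to a stop at 1.35 rad = bolt withdrawn. With about 0.1 rad of play the key turns 1.45 rad. Takes 0.05 N m; stays where left. A turned key is held by the plate and cannot come out, so the lid can be pulled up by it.
- lid (a joint): Lid angle, rad: 0 shut, up to 1.5; the front rises by a positive turn about y of lid_front. While locked it cannot rise more than about 0.02 rad. Lid of 0.5 kg; its stiff safety hinge holds it wherever it is left, key and all, so raising it at the lock takes about 10 to 11 N.
- lid_front (a point): Middle of the lid's lower front edge, in its upper face (lid 326 mm wide along y, 266 along the slope x, 4 thick); it overhangs the front wall by 12 mm. lock_mouth lies 50 mm up the slope (x) from it and 3 mm higher (z). The hinge line lies 266 mm up the slope, 4 mm below the upper face (z = -4 mm), along y. Axes as lock_mouth; all turn with the lid.
- desk: Grey steel tool desk, fixed to the table: 260 mm deep (x), 320 wide (y), 80 high in front, 207 at the back, with a flat ledge 40 mm deep behind the hinge. Origin under its centre; its low front faces the robot (-x).
- register: Green hardback class register, fixed: 150 (x) by 210 (y) by 26 mm. Origin under its centre.
- tile_box: Bystander: cardboard box of tiles, 45 by 62 by 28 mm, on the far left part of the book.
- glue: Bystander: white glue bottle with orange cap, 56 mm across, 150 high, near the robot on its right.
- jar: Bystander: teal jar with yellow cap, 72 mm across, 105 high, near the robot on its left.
- tape: Bystander: roll of tan tape lying flat, 90 mm across, 24 high, well to the robot's right.
- mosaic_frame: Bystander: wooden mosaic frame, 150 by 200 by 18 mm, close in front of the robot.
- brush_pot: Bystander: white pot of brushes, 68 mm across, pot 95 and brushes about 190 high, well to the robot's left.

How it is judged:
By the outcome, as a careful person would: the job done as asked, in the order asked, and still so for the second after the job is handed in, with the robot touching nothing.
It also fails if it takes over 66 s, if anything falls off the work surface, if the arm or the gripper's body presses on something with over 40 N, if the wrist force passes 120 N, or if a joint passes its speed limit or range.

## Robot

A 6-joint arm with a two-finger parallel gripper is mounted at the origin on the work surface. World frame = base frame: x ahead of the robot, y to its left, z up, the work surface at z = 0. Lengths are in mm, angles in rad, forces in N, time in s.
With the tool pointing down it reaches from about 350 to 975 mm from the base axis. Payload 7.1 kg.
Tool frame: the origin (TCP) lies between the finger pads; the fingertips stand 14 mm ahead of it and the grasp point (between the pads) lies 5 mm behind it; z points along the fingers, y is the direction in which the jaws open and shut (so a half turn about z gives the same grasp; the last joint's range is limited). The gripper opens to 88 mm and grips with 3 to 60 N. Pads are 20 mm wide; open, the fingers measure 115 mm over their backs; the gripper's body (75 mm by 178 mm) begins 61 mm behind the grasp point.
Start: joints at [-1.143, 0.423, 1.63, -0, 1.089, -0.019], TCP at [270.066, -563.622, 236.675] pointing down, gripper open.
Joint ranges: [-3, 3], [-0.9, 2.11], [0.09, 2.58], [-1.31, 4.45], [0.11, 2.69], [-2.54, 2.54]. Speed limits (rad/s): [2.39, 2.39, 3.01, 3.14, 3.14, 3.14].

## Interface

Orientations are given as a rotation vector (axis times angle).
In Python, from workcell import get_obs, get_image, calibration, close_job, regions_of, place_of gives the robot as it stands.
- The arm moves only by the tool move_arm, never from a script. Its argument "deltas" is a list of rows, each a list of 5 numbers: the closure in counts, from 0 (fully open) to 255 (shut), then the shift along the tool's x, y, z in m, then the turn about the tool's z in rad. In form: [[grip, x, y, z, roll], ...]. A call has 1 to 5 rows; each row is the pose to reach, as a shift and turn from the pose commanded when the call began, along the tool's axes at that moment; what a row does not reach only later rows make up. A row lasts 1/12 s, in which the tool goes at most 41.7 mm and 7.16 degrees, less where a joint would pass 70% of its speed; a pose out of reach is approached as far as the arm can. A call with a gripper value outside its range is refused whole. The fingers move at their own pace and stop on an object; the grip force is fixed at half the most. Time passes only in rows, so rows that repeat a pose let the fingers close. It gives the time, the measured TCP pose, the force and the opening at its end, in the units of the state.
- get_obs(): the state, without advancing time (a new reading comes with each control period).
- get_image(name): name is "scene" or "top"; returns the picture (420x560x3 uint8, blue, green, red); there is no depth.
- calibration(name): a dict with "intrinsics" (3x3 intrinsics, pixels), "world_to_cam" (4x4, takes a point from world to camera coordinates). Camera axes: x right, y down, z forward; pixel columns grow to the right and rows downward; lengths in mm; the calibration is good to about 2 mm. A picture is of the moment at which its call begins. calibration takes no time and is no camera call.
- close_job(): hands the job in, once; it reports no verdict.
Trained networks look in the newest picture that a camera, given by its name, has taken for a name from the list of things; names that differ only in an ending like _2 or _b are one class to them, and where a whole thing is asked for, a point or a joint stands for the part that bears it (a point fixed in the world has none). Each returns a list of dicts, best first, with "conf" (0 to 1); they miss things now and then, are a little off and sometimes report something else, mostly with a low value. They report only what shows in the picture. A call takes as long as a camera call.
- regions_of(camera, name): "region" (420x560 bool, what is visible of it).
- place_of(camera, name): "location" ([x, y, z] in mm, in world coordinates, good to about 4 mm: a listed point, or the origin of a listed thing).
The state is a dict: "t": time; "qpos": joint angles; "qvel": joint speeds; "joint_torque": joint torques, N m; "ee_pos": TCP position; "orientation": TCP orientation; "ft_force": force on the tool from outside, world axes, zero at the start; "moment": the same for the moment, N m; "width": finger opening in mm.
Only numpy, scipy, OpenCV 4.12 (cv2) and the standard library are available. Lean on these libraries where they do the work, as an engineer would, in place of code of your own. Each camera call takes 0.05 s, during which the arm holds its last target.

## Working session

There is one attempt and no reset: what is moved stays moved. The work goes in short steps, Python scripts to look and compute and a tool call to move; the robot and the scene stay as the last step left them, time stands still between calls to the robot, and variables do not carry over. Pictures are saved under pics/ and viewed, and the job is handed in when it is done.

Besides the shell and the picture viewer there is one more tool, called after "Emit:" by a JSON object that holds its "name" and its "arguments". move_arm: Moves the arm, as the interface text tells. Its arguments: {"type":"object","properties":{"deltas":{"type":"array","items":{"type":"array","items":{"type":"number"}}}},"required":["deltas"]}

```bash
ls; mkdir -p pics; cat > h.py <<'E'
import numpy as np,cv2
from workcell import *
from scipy.spatial.transform import Rotation as R
def proj(cam,P):
    c=calibration(cam);K=np.array(c['intrinsics']);T=np.array(c['world_to_cam'])
    P=np.atleast_2d(P);p=(T[:3,:3]@P.T).T+T[:3,3];q=(K@p.T).T
    return q[:,:2]/q[:,2:]
def plane(cam,uv,z):
    "world point on height z seen at pixel uv"
    c=calibration(cam);K=np.array(c['intrinsics']);T=np.array(c['world_to_cam'])
    d=T[:3,:3].T@np.linalg.inv(K)@np.array([uv[0],uv[1],1.]);o=-T[:3,:3].T@T[:3,3]
    return o+d*(z-o[2])/d[2]
E
python3 - <<'E'
from h import *
np.set_printoptions(precision=3,suppress=True)
o=get_obs();print(o);print(R.from_rotvec(o['orientation']).as_matrix())
for c in('scene','top'):
    cv2.imwrite(f'pics/{c}0.png',get_image(c)); k=calibration(c);print(k)
    for n in('key_bow','key_shoulder','key_tip','lock_mouth','lid_front','desk','register'):
        for r in place_of(c,n)[:2]:print(c,n,r['conf'],r['location'])
E
```

```text
pics
{'t': 0.0, 'qpos': array([-1.143,  0.424,  1.631, -0.   ,  1.089, -0.019]), 'qvel': array([-0.001,  0.001,  0.001, -0.   , -0.   , -0.   ]), 'joint_torque': array([ -0.002, -54.463, -27.367,   0.064,   0.023,  -0.   ]), 'ee_pos': array([ 269.839, -563.136,  235.887]), 'orientation': array([-3.062, -0.696,  0.001]), 'ft_force': array([-0.104, -0.1  , -0.638]), 'moment': array([-0.004, -0.037,  0.034]), 'width': 88.06052787541378}
[[ 0.902  0.432 -0.001]
 [ 0.432 -0.902  0.001]
 [ 0.    -0.002 -1.   ]]
{'intrinsics': array([[435.519,   0.   , 286.119],
       [  0.   , 435.519, 210.452],
       [  0.   ,   0.   ,   1.   ]]), 'world_to_cam': array([[   0.542,    0.84 ,   -0.011, -304.75 ],
       [   0.579,   -0.382,   -0.72 , -217.086],
       [  -0.609,    0.384,   -0.693, 1828.412],
       [   0.   ,    0.   ,    0.   ,    1.   ]])}
scene key_bow 0.73 [550.9, 219.8, 32.3]
scene key_shoulder 0.72 [597.5, 214.3, 31.0]
scene lock_mouth 0.64 [587.7, -168.4, 103.6]
scene lid_front 0.67 [542.5, -164.1, 78.2]
scene register 0.64 [349.5, 318.5, 1.3]
scene register 0.55 [658.7, 214.1, 2.5]
{'intrinsics': array([[399.079,   0.   , 280.137],
       [  0.   , 399.079, 203.628],
       [  0.   ,   0.   ,   1.   ]]), 'world_to_cam': array([[  -0.004,   -1.   ,   -0.013,   20.838],
       [  -0.993,    0.005,   -0.114,  577.137],
       [   0.114,    0.013,   -0.993, 1214.364],
       [   0.   ,    0.   ,    0.   ,    1.   ]])}
top key_bow 0.82 [551.9, 221.5, 35.0]
top key_bow 0.7 [494.0, -484.8, -2.1]
top key_shoulder 0.5 [598.6, 214.6, 34.2]
top key_tip 0.68 [632.8, 206.0, 28.4]
top lock_mouth 0.95 [584.6, -171.7, 105.3]
top lock_mouth 0.64 [338.7, -238.0, 3.2]
top lid_front 0.74 [542.9, -169.7, 75.2]
top lid_front 0.36 [394.7, -13.3, -3.4]
top desk 0.61 [684.8, -171.3, -2.0]
top register 0.72 [660.9, 212.3, -0.0]
```

View pics/scene0.png

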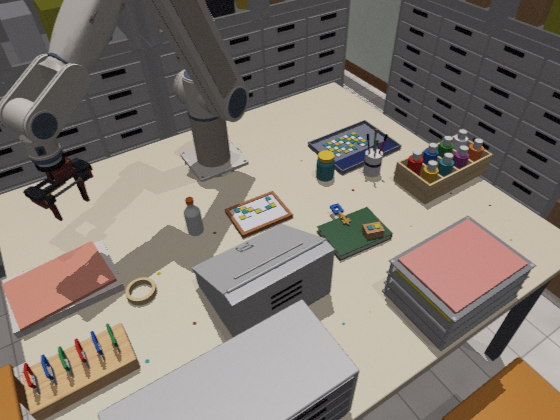

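View pics/top0.png

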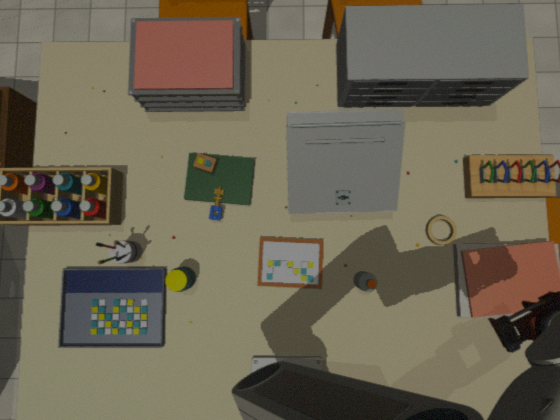

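```bash
python3 - <<'E'
from h import *
for n,c,(x0,y0,x1,y1),s in(('a','top',(280,100,412,222),6),('b','top',(175,140,265,230),8),('c','scene',(190,220,340,330),5),('d','scene',(310,195,400,260),8)):
    im=cv2.imread(f'pics/{c}0.png')[y0:y1,x0:x1]
    im=cv2.resize(im,None,fx=s,fy=s,interpolation=cv2.INTER_CUBIC)
    for i in range(0,x1-x0,10):cv2.putText(im,str(x0+i),(i*s,8),0,.33,(0,0,255),1);cv2.line(im,(i*s,10),(i*s,14),(0,0,255),1)
    for i in range(0,y1-y0,10):cv2.putText(im,str(y0+i),(0,i*s+4),0,.33,(0,0,255),1)
    cv2.imwrite(f'pics/z{n}.png',im[:600,:800])
E
```

```text
(no output)
```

View pics/za.png

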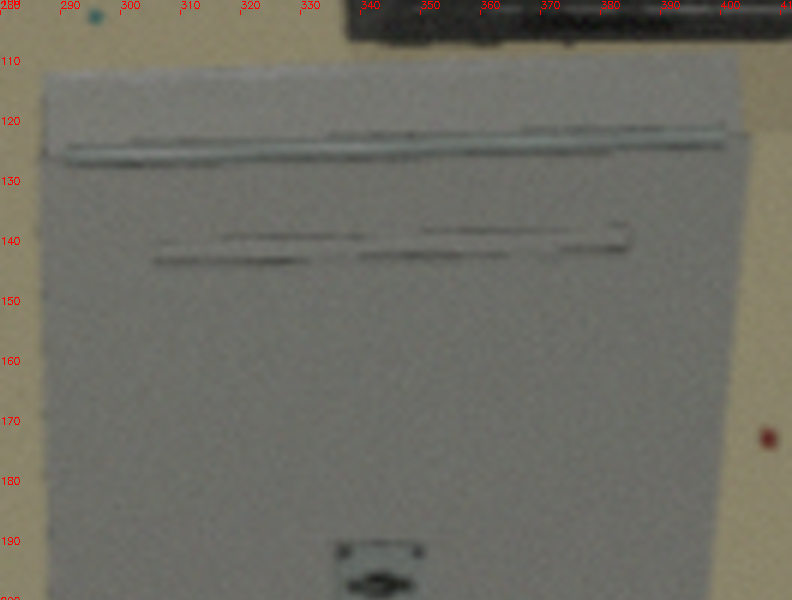

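View pics/zb.png

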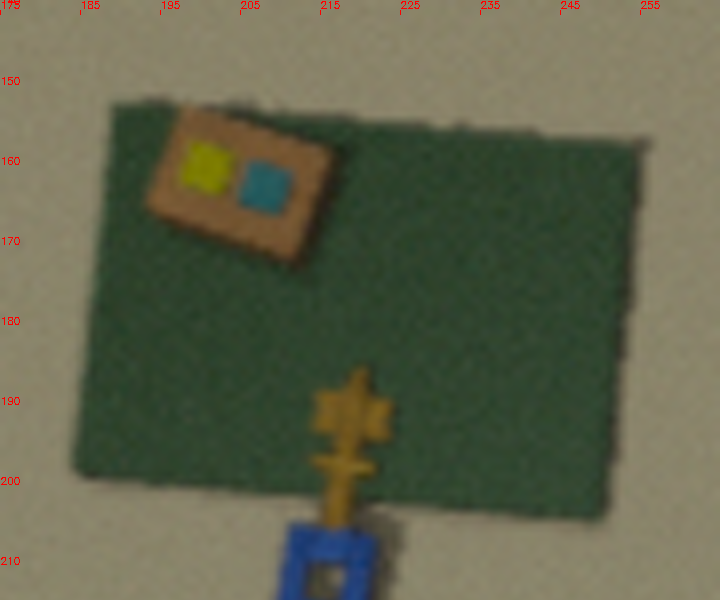

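View pics/zc.png

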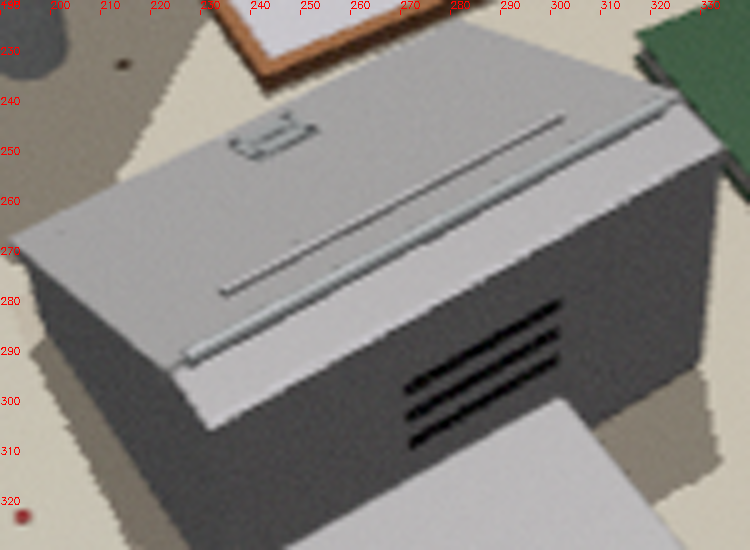

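View pics/zd.png

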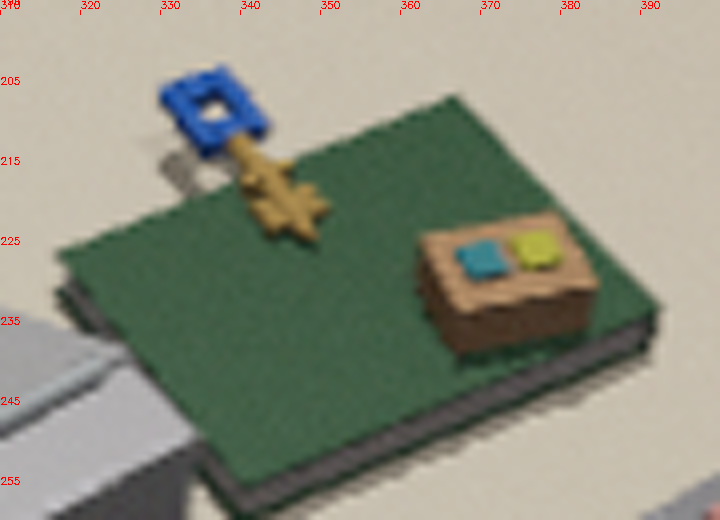

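```bash
python3 - <<'E'
from h import *
for n,c,(x0,y0,x1,y1),s in(('e','top',(280,170,412,222),6),('f','top',(200,175,240,225),12),):
    im=cv2.imread(f'pics/{c}0.png')[y0:y1,x0:x1]
    im=cv2.resize(im,None,fx=s,fy=s,interpolation=cv2.INTER_CUBIC)
    for i in range(0,x1-x0,10):cv2.putText(im,str(x0+i),(i*s,8),0,.33,(0,0,255),1);cv2.line(im,(i*s,10),(i*s,14),(0,0,255),1)
    for i in range(0,y1-y0,10):cv2.putText(im,str(y0+i),(0,i*s+4),0,.33,(0,0,255),1)
    cv2.imwrite(f'pics/z{n}.png',im[:600,:800])
E
```

```text
(no output)
```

View pics/ze.png

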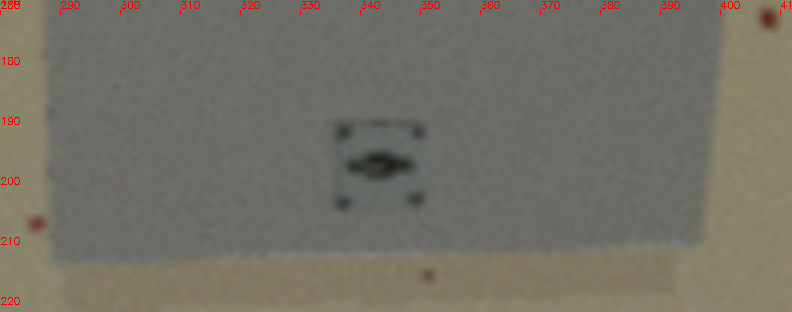

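View pics/zf.png

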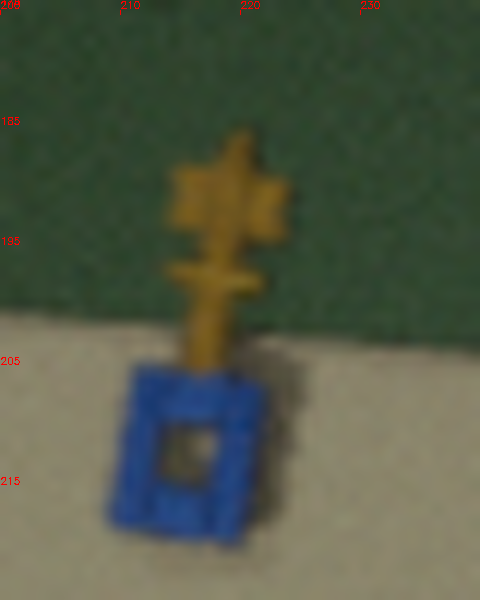

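```bash
python3 - <<'E'
from h import *
from scipy.optimize import least_squares
np.set_printoptions(precision=2,suppress=True)
D=np.array([[-142.4,163,77.5],[-142.4,-163,77.5],[130,160,207],[130,-160,207]])
L=np.array([-100.6,0,105.1])
ot=np.array([[288,213.6],[396.9,210.3],[286.8,111.8],[402.5,108.6]]);os=np.array([[282.6,224.2],[192,267.2],[334.6,249.2],[231.8,305.4]])
W=lambda p,P:np.c_[P[:,0]*np.cos(p[2])-P[:,1]*np.sin(p[2])+p[0],P[:,0]*np.sin(p[2])+P[:,1]*np.cos(p[2])+p[1],P[:,2]]
for m in(0,1,2):
    def f(p):
        r=[]
        if m!=1:r.append(proj('top',W(p,D))-ot);r.append(proj('top',W(p,L[None]))-[342.9,197.1])
        if m!=0:r.append(proj('scene',W(p,D))-os)
        return np.concatenate(r).ravel()
    s=least_squares(f,[685,-171,0]);print(m,s.x,W(s.x,L[None])[0],'res',f(s.x).reshape(-1,2).round(1).tolist())
B=plane('top',(215.2,212.4),37);T=plane('top',(219.7,185.4),32);print('bow',B,'tip',T,np.linalg.norm((T-B)[:2]),np.arctan2(*(T-B)[[1,0]]))
for z in((135,368),(268,383),(108,522),(240,543),(242,130),(163,268),(263,283)):
    print(plane('top',((z[0]+.5)/12-.5+200,(z[1]+.5)/12-.5+175),38))
z=(215,112);print('scene bow',plane('scene',((z[0]+.5)/8-.5+310,(z[1]+.5)/8-.5+195),38))
z=(316,242);print('scene tip',plane('scene',((z[0]+.5)/8-.5+310,(z[1]+.5)/8-.5+195),32))
E
```

```text
0 [ 687.05 -165.67    0.02] [ 586.47 -167.98  105.1 ] res [[0.0, 0.3], [-0.1, 0.6], [-0.3, -0.4], [0.2, -0.7], [0.1, 0.3]]
1 [ 688.66 -163.86    0.01] [ 588.07 -165.32  105.1 ] res [[-0.5, -0.8], [-0.2, -0.3], [0.7, 0.5], [-0.1, 0.3]]
2 [ 687.7  -164.87    0.02] [ 587.12 -166.84  105.1 ] res [[-0.4, -0.1], [-0.6, 0.5], [-0.4, -0.8], [0.1, -0.8], [-0.3, 0.1], [-1.2, -0.9], [-0.7, -0.1], [0.1, 0.1], [-0.2, 0.3]]
bow [550.38 220.54  37.  ] tip [636.25 208.46  32.  ] 86.7081775810579 -0.13970880814919534
[572.89 234.48  38.  ]
[568.78 199.78  38.  ]
[532.78 240.85  38.  ]
[527.17 206.51  38.  ]
[635.35 207.44  38.  ]
[599.08 227.58  38.  ]
[594.99 201.42  38.  ]
scene bow [554.99 217.93  38.  ]
scene tip [638.42 208.78  32.  ]
```

Emit:
{"name": "move_arm", "arguments": {"deltas": [[0,0.148,-0.146,0,0],[0,0.148,-0.146,0,0],[0,0.148,-0.146,0,0],[0,0.148,-0.146,0,0],[0,0.148,-0.146,0,0]]}}

```text
t: 1.22
ee_pos: [340.6, -366.2, 236.7]
orientation: [3.064, 0.695, 0.0]
ft_force: [0.4, 0.6, -0.5]
width: 87.9
```

Emit:
{"name": "move_arm", "arguments": {"deltas": [[0,0.148,-0.146,0,0],[0,0.148,-0.146,0,0],[0,0.148,-0.146,0,0],[0,0.148,-0.146,0,0],[0,0.148,-0.146,0,0]]}}

```text
t: 1.63
ee_pos: [411.2, -170.5, 237.0]
orientation: [3.063, 0.695, 0.001]
ft_force: [0.8, -0.5, 0.1]
width: 87.8
```

Emit:
{"name": "move_arm", "arguments": {"deltas": [[0,0.148,-0.146,0,0],[0,0.148,-0.146,0,0],[0,0.148,-0.146,0,0],[0,0.148,-0.146,0,0],[0,0.148,-0.146,0,0]]}}

```text
t: 2.05
ee_pos: [481.6, 25.4, 237.0]
orientation: [3.063, 0.696, 0.001]
ft_force: [0.4, -0.6, 1.1]
width: 87.5
```

Emit:
{"name": "move_arm", "arguments": {"deltas": [[0,0.148,-0.145,0,0.6],[0,0.148,-0.145,0,0.6],[0,0.148,-0.145,0,0.6],[0,0.148,-0.145,0,0.6],[0,0.148,-0.145,0,0.6]]}}

```text
t: 2.47
ee_pos: [549.3, 211.4, 236.8]
orientation: [-3.132, 0.241, -0.0]
ft_force: [0.7, -0.1, -0.0]
width: 87.8
```

```bash
cat >> h.py <<'E'
def st():
    o=get_obs();M=R.from_rotvec(o['orientation']).as_matrix()
    return np.array(o['ee_pos']),M,np.arctan2(M[1,0],M[0,0]),o
def to(P,h=None):
    p,M,a,o=st();d=M.T@(np.array(P)-p)
    print('t',round(o['t'],2),'pos',p.round(1),'head',round(a,3),'w',round(o['width'],1),'F',np.round(o['ft_force'],1),'q6',round(o['qpos'][5],2))
    print('shift mm',d.round(1),'roll',None if h is None else round(a-h,3))
E
python3 - <<'E'
from h import *
to([552,219.5,27],-.15)
E
```

```text
t 2.47 pos [549.3 211.4 236.8] head -0.154 w 87.8 F [ 0.7 -0.1 -0. ] q6 2.07
shift mm [  1.4  -8.4 209.8] roll -0.004
```

Emit:
{"name": "move_arm", "arguments": {"deltas": [[0,0.001,-0.008,0.04,0],[0,0.001,-0.008,0.08,0],[0,0.001,-0.008,0.12,0],[0,0.001,-0.008,0.15,0],[0,0.001,-0.008,0.16,0]]}}

```text
t: 2.88
ee_pos: [548.3, 216.3, 72.2]
orientation: [3.13, -0.231, -0.01]
ft_force: [0.3, 0.5, -0.1]
width: 88.0
```

```bash
python3 - <<'E'
from h import *
to([552,219.5,27],-.15)
im=get_image('scene');cv2.imwrite('pics/s1.png',cv2.resize(im[150:280,270:430],None,fx=5,fy=5)[:600,:800])
im=get_image('top');cv2.imwrite('pics/t1.png',cv2.resize(im[150:270,160:290],None,fx=5,fy=5)[:600,:800])
E
```

```text
t 2.88 pos [548.3 216.3  72.2] head -0.148 w 88.0 F [ 0.3  0.5 -0.1] q6 2.07
shift mm [ 3.5 -3.9 45.1] roll 0.002
```

View pics/s1.png

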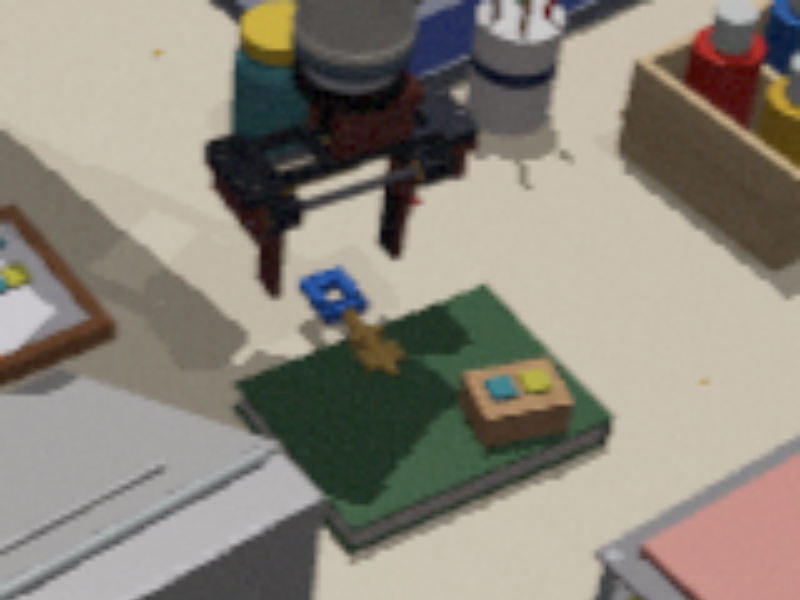

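View pics/t1.png

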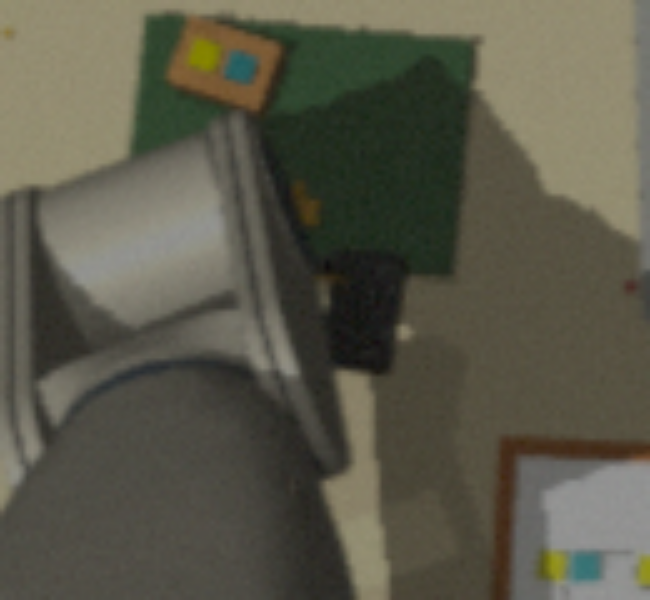

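Emit:
{"name": "move_arm", "arguments": {"deltas": [[0,0.003,-0.003,0.03,0],[0,0.003,-0.003,0.045,0],[0,0.003,-0.003,0.045,0],[255,0.003,-0.003,0.045,0],[255,0.003,-0.003,0.045,0]]}}

```text
t: 3.4
ee_pos: [556.1, 220.1, 34.0]
orientation: [-3.132, 0.232, -0.005]
ft_force: [0.0, 0.4, 0.8]
width: 77.8
```

Emit:
{"name": "move_arm", "arguments": {"deltas": [[255,0,0,0,0],[255,0,0,0,0],[255,0,0,0,0],[255,0,0,0,0],[255,0,0,0,0]]}}

```text
t: 3.82
ee_pos: [554.7, 219.7, 32.0]
orientation: [-3.133, 0.232, -0.001]
ft_force: [0.3, 0.3, 0.2]
width: 44.6
```

```bash
python3 - <<'E'
from h import *
to([552,219.5,27],-.15)
E
```

```text
t 3.82 pos [554.7 219.7  32. ] head -0.148 w 44.6 F [0.3 0.3 0.2] q6 2.08
shift mm [-2.6  0.6  5. ] roll 0.002
```

Emit:
{"name": "move_arm", "arguments": {"deltas": [[140,-0.002,0,0.004,0],[130,-0.002,0,0.004,0],[130,-0.002,0,0.004,0],[255,-0.002,0,0.004,0],[255,-0.002,0,0.004,0]]}}

```text
t: 4.23
ee_pos: [552.5, 220.0, 27.6]
orientation: [3.133, -0.232, -0.0]
ft_force: [-0.0, 0.0, -0.9]
width: 35.6
```

Emit:
{"name": "move_arm", "arguments": {"deltas": [[255,0,0,0,0],[255,0,0,0,0],[255,0,0,0,0],[255,0,0,0,0],[255,0,0,0,0]]}}

```text
t: 4.65
ee_pos: [552.5, 219.9, 27.6]
orientation: [3.133, -0.232, -0.0]
ft_force: [0.9, 0.6, -0.7]
width: 35.8
```

```bash
python3 - <<'E'
from h import *
to([552,219.5,27],-.15)
im=get_image('scene');cv2.imwrite('pics/s2.png',cv2.resize(im[180:260,300:400],None,fx=8,fy=8,interpolation=2)[:600,:800])
E
```

```text
t 4.65 pos [552.5 219.9  27.6] head -0.148 w 35.8 F [ 0.9  0.6 -0.7] q6 2.08
shift mm [-0.5  0.5  0.6] roll 0.002
```

View pics/s2.png

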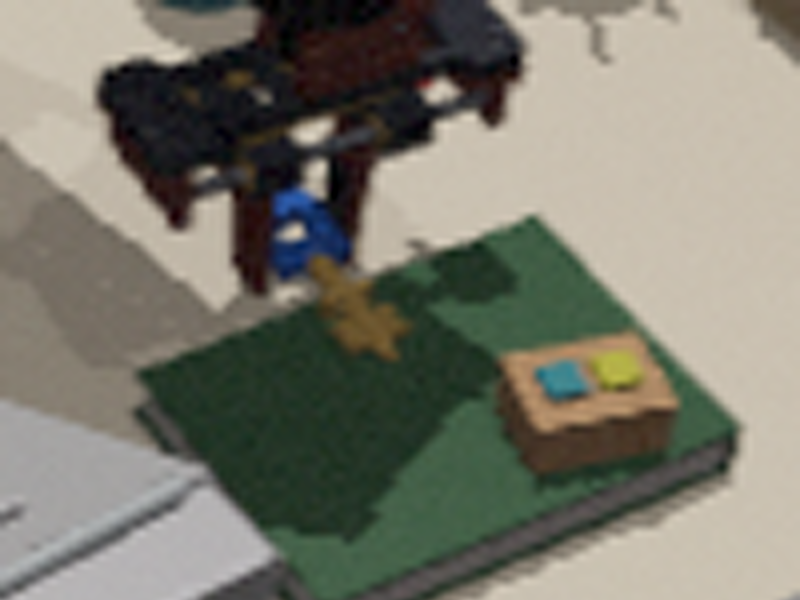

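Emit:
{"name": "move_arm", "arguments": {"deltas": [[255,0,0,-0.02,0],[255,0,0,-0.06,0],[255,0,0,-0.1,0],[255,0,0,-0.14,0],[255,0,0,-0.14,0]]}}

```text
t: 5.12
ee_pos: [556.9, 221.6, 175.6]
orientation: [-3.128, 0.232, -0.018]
ft_force: [0.8, 0.9, -0.3]
width: 35.8
```

```bash
python3 - <<'E'
from h import *
to([552,219.5,27],-.15)
im=get_image('scene');cv2.imwrite('pics/s3.png',cv2.resize(im[150:250,290:410],None,fx=6,fy=6,interpolation=2)[:600,:800])
E
```

```text
t 5.12 pos [556.9 221.6 175.6] head -0.148 w 35.8 F [ 0.8  0.9 -0.3] q6 2.08
shift mm [ -6.2   3.7 148.5] roll 0.002
```

View pics/s3.png

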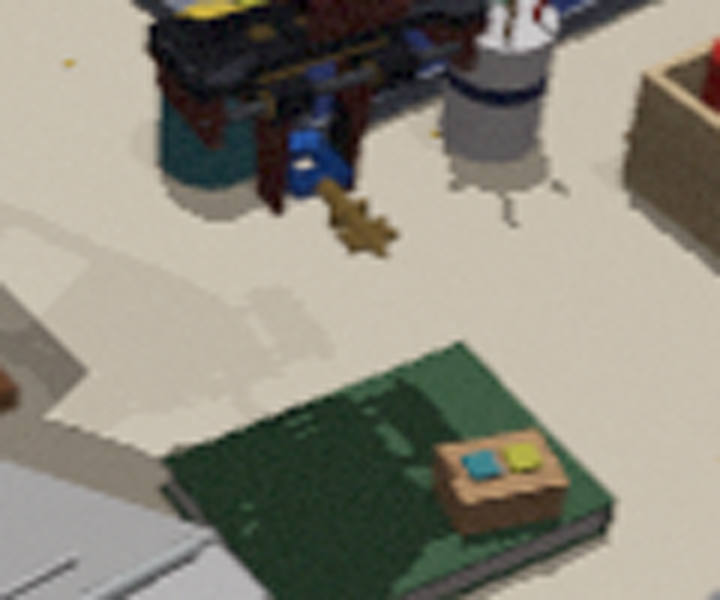

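Emit:
{"name": "move_arm", "arguments": {"deltas": [[255,-0.036,0.153,0,0],[255,-0.036,0.153,0,0],[255,-0.036,0.153,0,0],[255,-0.036,0.153,0,0],[255,-0.036,0.153,0,0]]}}

```text
t: 5.58
ee_pos: [490.1, 69.9, 165.9]
orientation: [3.131, -0.237, -0.009]
ft_force: [-0.4, 1.0, -2.4]
width: 35.9
```

Emit:
{"name": "move_arm", "arguments": {"deltas": [[255,-0.037,0.153,0,-0.17],[255,-0.037,0.153,0,-0.17],[255,-0.037,0.153,0,-0.17],[255,-0.037,0.153,0,-0.17],[255,-0.037,0.153,0,-0.17]]}}

```text
t: 6.0
ee_pos: [432.1, -75.5, 166.4]
orientation: [3.141, 0.028, -0.006]
ft_force: [0.3, 0.6, -0.6]
width: 35.9
```

```bash
python3 - <<'E'
from h import *
to([440,-70,59],.02)
im=get_image('scene');cv2.imwrite('pics/s4.png',cv2.resize(im[150:300,180:360],None,fx=4,fy=4,interpolation=2)[:600,:800])
for c in('scene',):
  for n in('key_bow','key_tip','key_shoulder'):print(n,[(r['conf'],r['location']) for r in place_of(c,n)[:2]])
im=get_image('top');cv2.imwrite('pics/t4.png',cv2.resize(im[150:300,230:410],None,fx=4,fy=4,interpolation=2)[:600,:800])
print(plane('top',(370,283),150))
E
```

```text
t 6.0 pos [432.1 -75.5 166.4] head 0.018 w 35.9 F [ 0.3  0.6 -0.6] q6 1.35
shift mm [  8.4  -5.4 107.4] roll -0.002
key_bow [(0.72, [430.1, -75.1, 170.7])]
key_tip [(0.74, [512.4, -70.3, 170.5])]
key_shoulder [(0.59, [477.8, -73.0, 169.3]), (0.31, [543.2, -167.9, 79.7])]
[ 341.88333006 -230.53989889  150.        ]
```

View pics/s4.png

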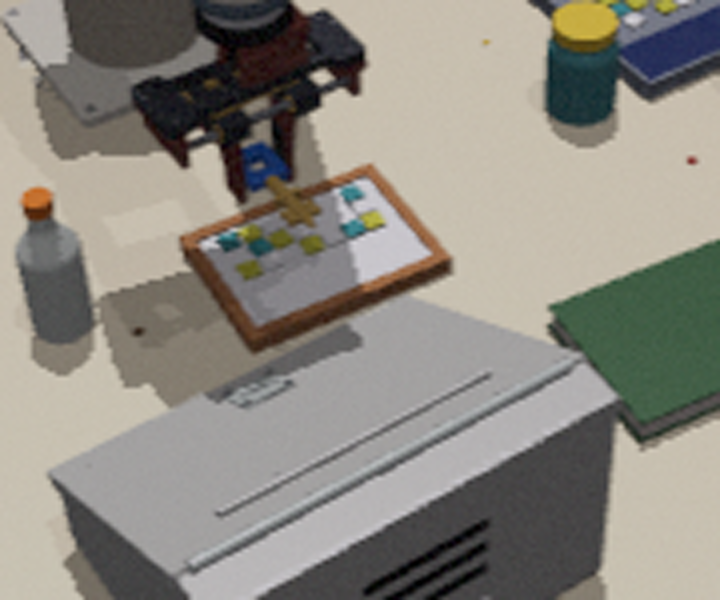

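View pics/t4.png

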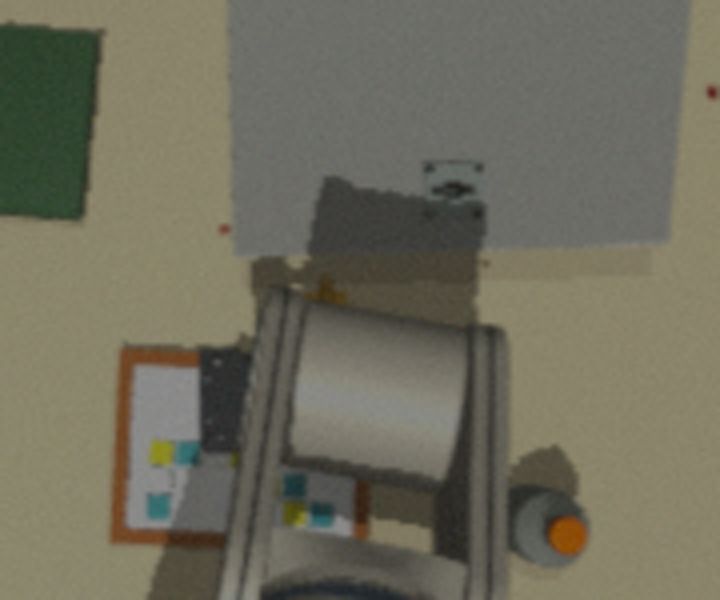

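Emit:
{"name": "move_arm", "arguments": {"deltas": [[255,0.004,-0.003,0.04,0],[255,0.008,-0.005,0.075,0],[255,0.008,-0.005,0.1,0],[255,0.008,-0.005,0.107,0],[255,0.008,-0.005,0.107,0]]}}

```text
t: 6.67
ee_pos: [442.1, -65.4, 58.9]
orientation: [-3.14, -0.038, 0.007]
ft_force: [-0.1, -0.2, 0.3]
width: 35.9
```

```bash
python3 - <<'E'
from h import *
to([463,-70,59],.02)
im=get_image('scene');cv2.imwrite('pics/s5.png',cv2.resize(im[170:300,200:330],None,fx=4,fy=4,interpolation=2)[:600,:800])
im=get_image('top');cv2.imwrite('pics/t5.png',cv2.resize(im[180:270,260:360],None,fx=6,fy=6,interpolation=2)[:600,:800])
E
```

```text
t 6.67 pos [442.1 -65.4  58.9] head 0.024 w 35.9 F [-0.1 -0.2  0.3] q6 1.37
shift mm [20.8  5.1 -0.1] roll 0.004
```

View pics/s5.png

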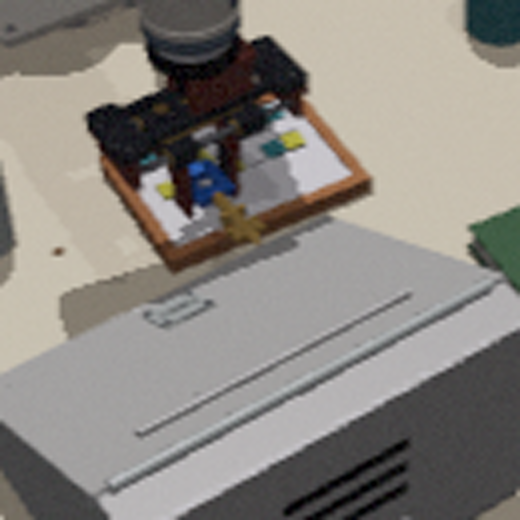

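View pics/t5.png

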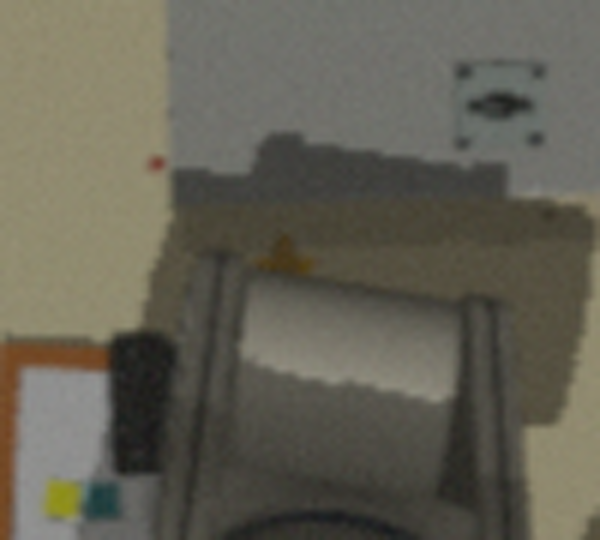

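```bash
python3 - <<'E'
from h import *
print(plane('top',(307.1,219.2),64),plane('top',(307.1,211.9),77.5))
E
```

```text
[525.70910052 -63.82734444  64.        ] [546.66975153 -63.34215097  77.5       ]
```

Emit:
{"name": "move_arm", "arguments": {"deltas": [[255,0.01,0,0,0],[255,0.018,0,0,0],[255,0.024,0,0,0],[255,0.024,0,0,0],[255,0.024,0,0,0]]}}

```text
t: 7.18
ee_pos: [468.1, -66.3, 61.2]
orientation: [3.141, 0.035, 0.003]
ft_force: [-0.7, 0.0, -0.5]
width: 35.7
```

```bash
python3 - <<'E'
from h import *
to([463,-70,59],.02)
im=get_image('scene');cv2.imwrite('pics/s6.png',cv2.resize(im[190:250,230:300],None,fx=8,fy=8,interpolation=2)[:600,:800])
im=get_image('top');cv2.imwrite('pics/t6.png',cv2.resize(im[180:270,260:360],None,fx=6,fy=6,interpolation=2)[:600,:800])
E
```

```text
t 7.18 pos [468.1 -66.3  61.2] head 0.022 w 35.7 F [-0.7  0.  -0.5] q6 1.38
shift mm [-5.2  3.6  2.2] roll 0.002
```

View pics/s6.png

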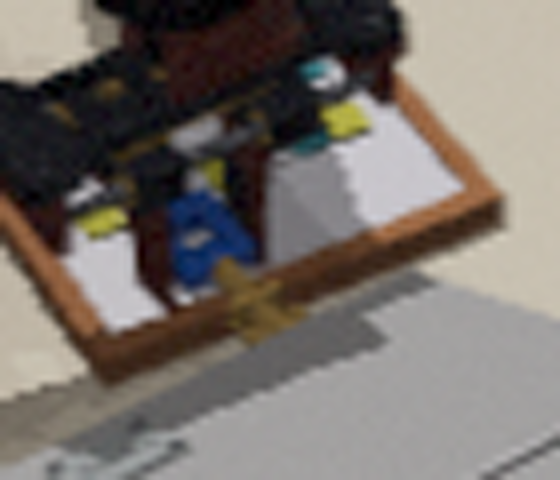

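View pics/t6.png

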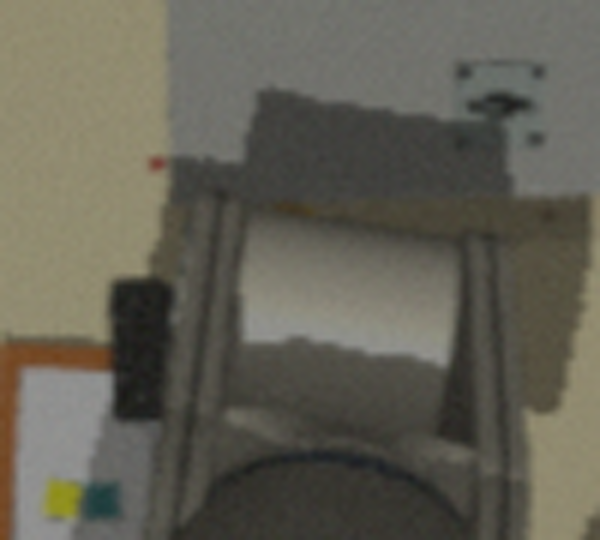

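Emit:
{"name": "move_arm", "arguments": {"deltas": [[255,0.0,0,-0.005,0],[255,0.001,0,-0.012,0],[255,0.002,0,-0.019,0],[255,0.004,0,-0.026,0],[255,0.004,0,-0.026,0]]}}

```text
t: 7.7
ee_pos: [471.1, -66.1, 87.9]
orientation: [3.141, 0.035, 0.0]
ft_force: [-3.4, 0.3, -3.8]
width: 35.7
```

```bash
python3 - <<'E'
from h import *
to([463,-70,59],.02)
im=get_image('scene');cv2.imwrite('pics/s7.png',cv2.resize(im[180:250,230:300],None,fx=8,fy=8,interpolation=2)[:600,:800])
E
```

```text
t 7.7 pos [471.1 -66.1  87.9] head 0.022 w 35.7 F [-3.4  0.3 -3.8] q6 1.38
shift mm [-8.2  3.7 28.9] roll 0.002
```

View pics/s7.png

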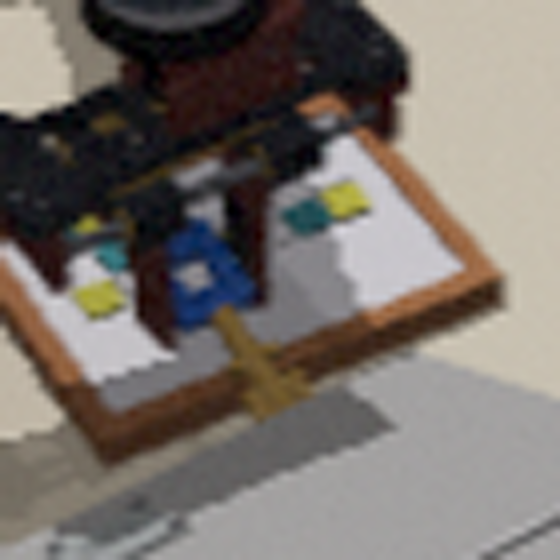

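Emit:
{"name": "move_arm", "arguments": {"deltas": [[255,0.001,0,-0.007,0],[255,0.002,0,-0.013,0],[255,0.004,0,-0.019,0],[255,0.007,0,-0.024,0],[255,0.007,0,-0.024,0]]}}

```text
t: 8.17
ee_pos: [478.7, -66.1, 111.7]
orientation: [3.141, 0.035, 0.001]
ft_force: [-2.6, -0.8, -0.2]
width: 35.9
```

```bash
python3 - <<'E'
from h import *
to([463,-70,59],.02)
im=get_image('scene');cv2.imwrite('pics/s8.png',cv2.resize(im[180:250,230:300],None,fx=8,fy=8,interpolation=2)[:600,:800])
E
```

```text
t 8.17 pos [478.7 -66.1 111.7] head 0.022 w 35.9 F [-2.6 -0.8 -0.2] q6 1.39
shift mm [-15.8   3.6  52.7] roll 0.002
```

View pics/s8.png

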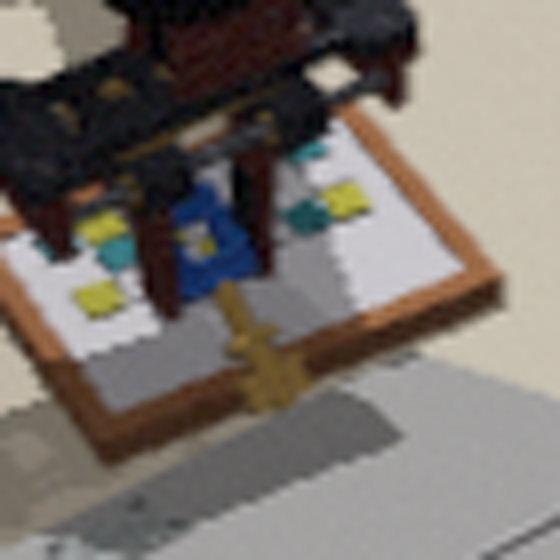

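Emit:
{"name": "move_arm", "arguments": {"deltas": [[255,0.003,0,-0.005,0],[255,0.006,0,-0.0095,0],[255,0.0095,0,-0.014,0],[255,0.013,0,-0.018,0],[255,0.013,0,-0.018,0]]}}

```text
t: 8.63
ee_pos: [492.1, -65.7, 129.5]
orientation: [3.141, 0.035, 0.001]
ft_force: [-2.9, 0.6, -0.7]
width: 36.0
```

Emit:
{"name": "move_arm", "arguments": {"deltas": [[255,0.004,0,-0.004,0],[255,0.008,0,-0.007,0],[255,0.012,0,-0.01,0],[255,0.016,0,-0.0125,0],[255,0.016,0,-0.0125,0]]}}

```text
t: 9.05
ee_pos: [508.3, -65.3, 141.8]
orientation: [3.141, 0.035, 0.002]
ft_force: [-2.6, 0.1, -2.0]
width: 35.7
```

```bash
python3 - <<'E'
from h import *
to([463,-70,59],.02)
im=get_image('scene');cv2.imwrite('pics/s9.png',cv2.resize(im[170:250,230:300],None,fx=7,fy=7,interpolation=2)[:600,:800])
E
```

```text
t 9.05 pos [508.3 -65.3 141.8] head 0.022 w 35.7 F [-2.6  0.1 -2. ] q6 1.4
shift mm [-45.5   3.6  82.7] roll 0.002
```

View pics/s9.png

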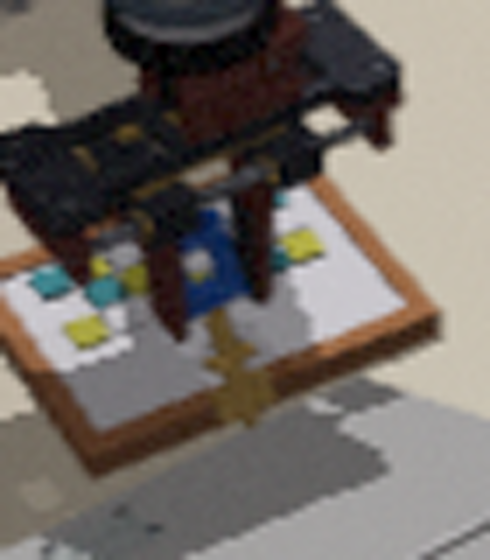

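Emit:
{"name": "move_arm", "arguments": {"deltas": [[255,-0.015,0,0,0],[255,-0.02,0,0,0],[255,-0.02,0,-0.03,0],[255,-0.02,0,-0.06,0],[255,-0.02,0,-0.06,0]]}}

```text
t: 9.52
ee_pos: [491.2, -66.4, 206.4]
orientation: [3.14, 0.034, 0.017]
ft_force: [0.6, 0.2, 0.3]
width: 35.6
```

```bash
python3 - <<'E'
from h import *
to([536,-168.3,200],.02)
E
```

```text
t 9.52 pos [491.2 -66.4 206.4] head 0.022 w 35.6 F [0.6 0.2 0.3] q6 1.39
shift mm [ 42.5 102.8   7. ] roll 0.002
```

Emit:
{"name": "move_arm", "arguments": {"deltas": [[255,0.015,0.035,0,0],[255,0.03,0.07,0,0],[255,0.043,0.103,0,0],[255,0.043,0.103,0,0],[255,0.043,0.103,0,0]]}}

```text
t: 9.93
ee_pos: [533.4, -169.5, 200.9]
orientation: [3.141, 0.031, 0.003]
ft_force: [-0.1, 1.3, -1.1]
width: 35.9
```

```bash
python3 - <<'E'
from h import *
to([536,-168.3,190],.02)
for c in('scene','top'):
  im=get_image(c);cv2.imwrite(f'pics/{c}10.png',im)
  for n in('key_bow','key_tip','key_shoulder','lock_mouth'):print(c,n,[(r['conf'],r['location']) for r in place_of(c,n)[:2]])
im=cv2.imread('pics/scene10.png');x0,y0=190,165
cv2.imwrite('pics/s10.png',cv2.resize(im[y0:y0+100,x0:x0+100],None,fx=6,fy=6,interpolation=2)[:600,:800])
im=cv2.imread('pics/top10.png')
cv2.imwrite('pics/t10.png',cv2.resize(im[160:260,290:390],None,fx=6,fy=6,interpolation=2)[:600,:800])
E
```

```text
t 9.93 pos [ 533.4 -169.5  200.9] head 0.019 w 35.9 F [-0.1  1.3 -1.1] q6 1.22
shift mm [ 2.6 -1.1 10.9] roll -0.001
scene key_bow [(0.5, [524.1, -171.2, 208.5])]
scene key_tip [(0.7, [564.6, -167.2, 129.8]), (0.54, [541.7, -166.3, 80.2])]
scene key_shoulder [(0.72, [548.3, -167.8, 159.5])]
scene lock_mouth [(0.68, [584.7, -166.6, 101.6])]
top key_bow [(0.49, [586.1, -168.9, 107.0])]
top key_tip []
top key_shoulder []
top lock_mouth [(0.94, [585.9, -169.5, 105.3]), (0.36, [395.5, -11.6, -0.7])]
```

View pics/s10.png

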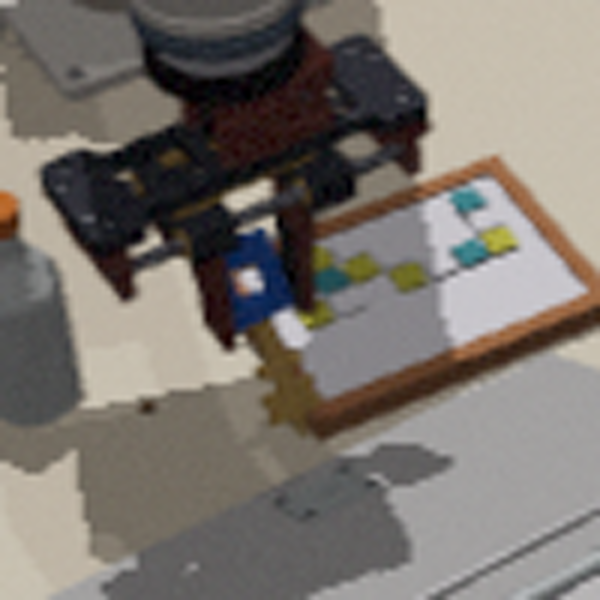

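View pics/t10.png

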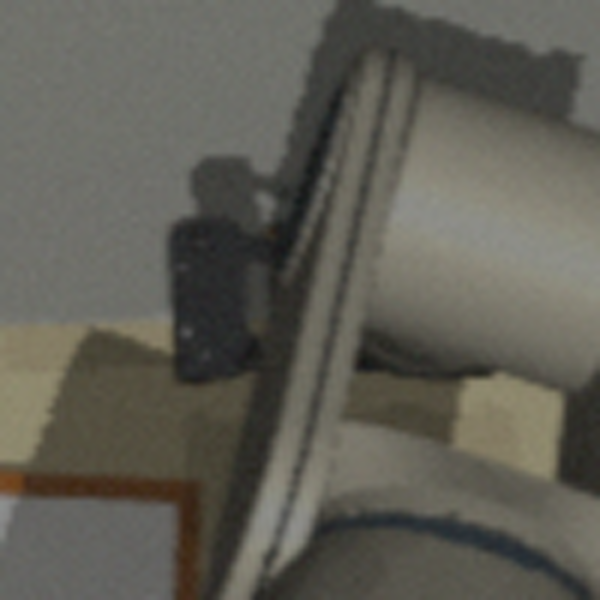

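```bash
python3 - <<'E'
from h import *
np.set_printoptions(precision=1,suppress=True)
p,M,a,o=st();B=np.array([p[0],p[1],p[2]+5])
print('bow proj',proj('scene',B),'obs',(230.8,211.2))
for off in((0,0,0),(-2,0,0),(2,0,0)):
 for th in(56,60,64,68):
  t=np.radians(th);T=B+off+87*np.array([np.cos(t)*np.cos(a),np.cos(t)*np.sin(a),-np.sin(t)])
  print(off,th,proj('scene',T)[0],proj('scene',T)[0]-proj('scene',B+np.array(off))[0],'obs d',(240.7-230.8,236.2-211.2))
print('lock proj',proj('scene',[[587,-167,105],[586.5,-168,105.1],[588,-165.3,105]]))
c=calibration('scene');T=np.array(c['world_to_cam']);print('cam pos',-T[:3,:3].T@T[:3,3])
im=cv2.imread('pics/scene10.png');x0,y0=205,195
z=cv2.resize(im[y0:y0+60,x0:x0+75],None,fx=10,fy=10,interpolation=2)
cv2.imwrite('pics/s10b.png',z)
im=cv2.imread('pics/scene0.png');x0,y0=225,235
cv2.imwrite('pics/s0b.png',cv2.resize(im[y0:y0+25,x0:x0+40],None,fx=16,fy=16,interpolation=2))
E
```

```text
bow proj [[232.7 212.6]] obs (230.8, 211.2)
(0, 0, 0) 56 [242.8 238.9] [10.1 26.3] obs d (9.899999999999977, 25.0)
(0, 0, 0) 60 [242.1 238.6] [ 9.4 26. ] obs d (9.899999999999977, 25.0)
(0, 0, 0) 64 [241.3 238.1] [ 8.6 25.6] obs d (9.899999999999977, 25.0)
(0, 0, 0) 68 [240.4 237.6] [ 7.7 25. ] obs d (9.899999999999977, 25.0)
(-2, 0, 0) 56 [242.5 238.5] [10.1 26.3] obs d (9.899999999999977, 25.0)
(-2, 0, 0) 60 [241.8 238.2] [ 9.4 26. ] obs d (9.899999999999977, 25.0)
(-2, 0, 0) 64 [241.  237.7] [ 8.6 25.5] obs d (9.899999999999977, 25.0)
(-2, 0, 0) 68 [240.1 237.2] [ 7.7 25. ] obs d (9.899999999999977, 25.0)
(2, 0, 0) 56 [243.2 239.3] [10.1 26.3] obs d (9.899999999999977, 25.0)
(2, 0, 0) 60 [242.4 239. ] [ 9.4 26. ] obs d (9.899999999999977, 25.0)
(2, 0, 0) 64 [241.6 238.5] [ 8.6 25.6] obs d (9.899999999999977, 25.0)
(2, 0, 0) 68 [240.8 238. ] [ 7.7 25. ] obs d (9.899999999999977, 25.0)
lock proj [[244.3 246.6]
 [244.  246.6]
 [245.  246.6]]
cam pos [1405.1 -529.7 1108.2]
```

View pics/s10b.png

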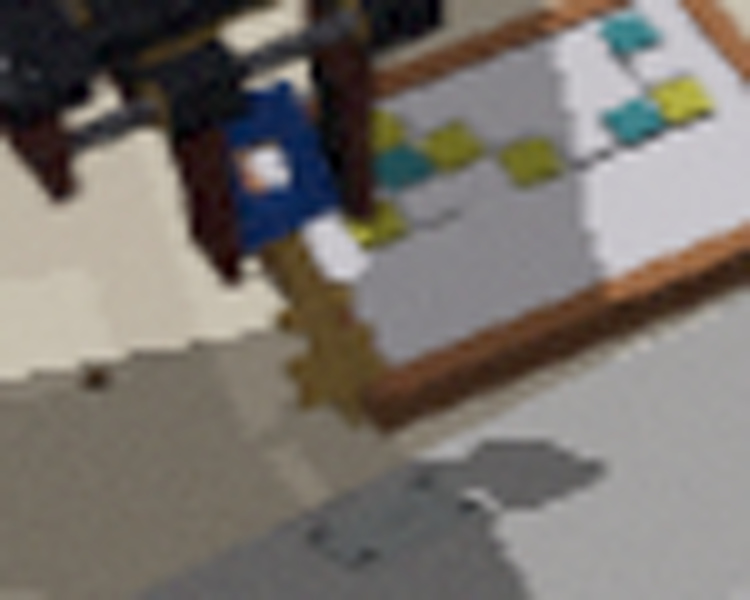

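View pics/s0b.png

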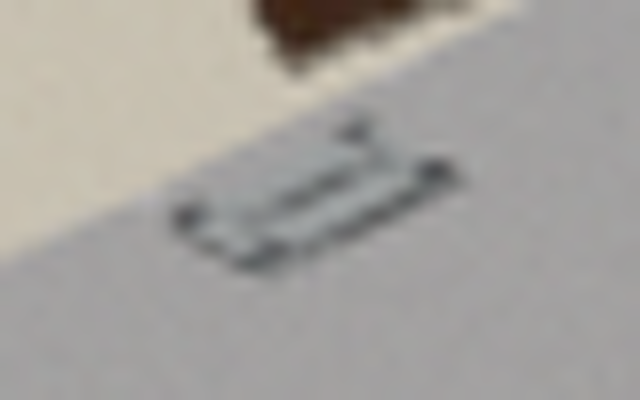

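```bash
cat >> h.py <<'E'
from scipy.optimize import least_squares
def keyfit(obs,a,p,cam='scene',dy=0):
    "obs: list (dist along key from bow centre, u,v); returns bow offset from TCP in heading frame (dx,dz), theta"
    def pts(q):
        t=q[2];h=np.array([np.cos(a),np.sin(a),0])
        B=p+q[0]*h+np.array([0,0,q[1]])+dy*np.array([-np.sin(a),np.cos(a),0])
        return np.array([B+d*(np.cos(t)*h-np.sin(t)*np.array([0,0,1])) for d,_,_ in obs])
    f=lambda q:(proj(cam,pts(q))-np.array(obs)[:,1:]).ravel()
    s=least_squares(f,[0,5,1.05]);return s.x[:2],np.degrees(s.x[2]),s.fun
E
python3 - <<'E'
from h import *
np.set_printoptions(precision=1,suppress=True)
p=np.array([533.4,-169.5,200.9])
for dy in(-2,0,2):print(keyfit([(87,240.7,236.8),(67,205+33.7-.45,195+36.5-.45),(47,205+31.4-.45,195+30.4-.45),(22,205+28.5-.45,195+24.3-.45)],.02,p,dy=dy))
E
```

```text
(array([-3.6, 11.8]), np.float64(59.36814124166321), array([-0.3,  0.5, -0.1,  0.3,  0.1,  0.4,  0.2, -1.1]))
(array([-8.7,  6.4]), np.float64(58.67753478738609), array([-0.3,  0.4, -0. ,  0.3,  0.1,  0.4,  0.2, -1. ]))
(array([-13.7,   1.1]), np.float64(57.98674796162239), array([-0.3,  0.4, -0. ,  0.2,  0.1,  0.4,  0.2, -1. ]))
```

Emit:
{"name": "move_arm", "arguments": {"deltas": [[255,-0.025,-0.025,0,0],[255,-0.05,-0.055,0,0],[255,-0.08,-0.085,0,0],[255,-0.1,-0.11,0,0],[255,-0.13,-0.14,0,0]]}}

```text
t: 10.85
ee_pos: [399.7, -30.4, 201.4]
orientation: [3.141, 0.034, 0.003]
ft_force: [0.6, 0.3, -0.5]
width: 35.6
```

Emit:
{"name": "move_arm", "arguments": {"deltas": [[255,-0.025,-0.025,0,0],[255,-0.025,-0.025,0,0],[255,-0.025,-0.025,0,0]]}}

```text
t: 11.1
ee_pos: [373.3, -5.8, 201.5]
orientation: [3.141, 0.039, 0.001]
ft_force: [0.6, -0.7, -0.3]
width: 35.7
```

```bash
python3 - <<'E'
from h import *
to([536,-168.3,190],.02)
p,M,a,o=st()
for c in('scene','top'):
  im=get_image(c);cv2.imwrite(f'pics/{c}11.png',im);u,v=proj(c,p+[20,0,-35])[0].astype(int);print(c,u-35,v-30)
  cv2.imwrite(f'pics/{c}11z.png',cv2.resize(im[v-30:v+30,u-35:u+35],None,fx=10,fy=10,interpolation=2))
E
```

```text
t 11.1 pos [373.3  -5.8 201.5] head 0.025 w 35.7 F [ 0.6 -0.7 -0.3] q6 1.5
shift mm [158.6 166.5  11.6] roll 0.005
scene 222 148
top 253 234
```

View pics/scene11z.png

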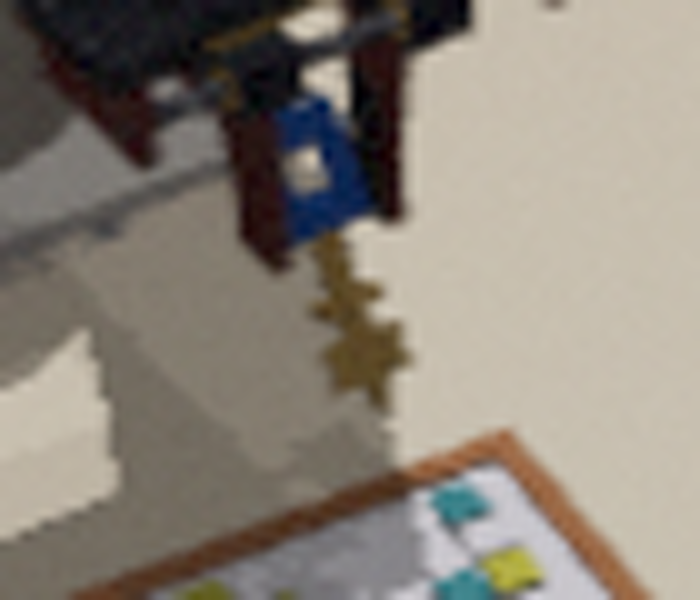

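View pics/top11z.png

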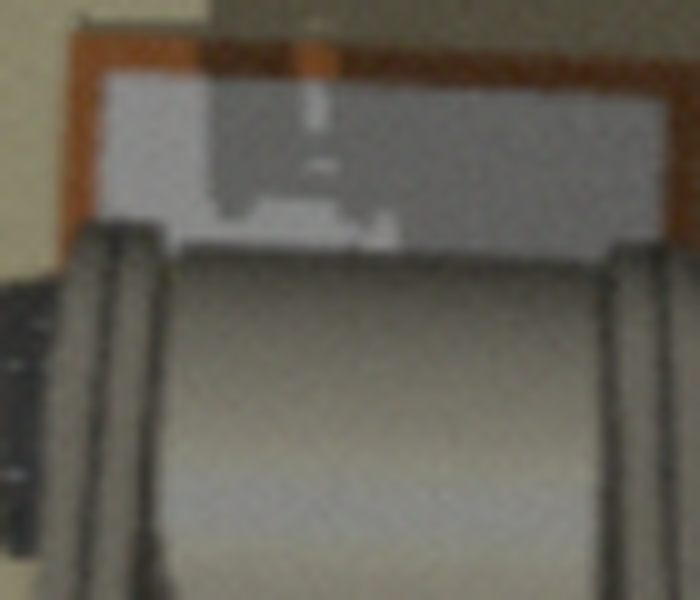

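```bash
python3 - <<'E'
from h import *
np.set_printoptions(precision=1,suppress=True)
p=np.array([373.3,-5.8,201.5]);a=.025
h=np.array([np.cos(a),np.sin(a),0]);l=np.array([-np.sin(a),np.cos(a),0])
im=cv2.imread('pics/scene11z.png');
def dr(P,col):
    for q in np.atleast_2d(P):
        u,v=proj('scene',q)[0];u=(u-222+.5)*10-.5;v=(v-148+.5)*10-.5;cv2.circle(im,(int(u),int(v)),3,col,-1)
for sx in(-10,10):
    for y in(18,31.5,-18,-31.5):
        for z in (-14,20): dr(p+sx*h+y*l+[0,0,z],(0,255,0) if z<0 else (255,255,0))
for d in(0,22,50,87):
    t=np.radians(60);dr(p+[0,0,5]+d*(np.cos(t)*h-np.sin(t)*np.array([0,0,1])),(0,0,255))
cv2.imwrite('pics/ov11.png',im)
f=lambda x,y:((x+.5)/10-.5+222,(y+.5)/10-.5+148)
obs=[(87,*f(380,405)),(67,*f(369,360)),(47,*f(347,300)),(22,*f(331,238))]
for dy in(-2,0,2):print(keyfit(obs,a,p,dy=dy))
E
```

```text
(array([ 2.1, 13. ]), np.float64(67.63636572532336), array([-0. ,  0.5, -0.4, -0.4,  0.3,  0.3,  0. , -0.4]))
(array([-1.8,  9.5]), np.float64(67.36662395541615), array([-0. ,  0.5, -0.4, -0.4,  0.3,  0.3,  0. , -0.3]))
(array([-5.7,  5.9]), np.float64(67.09955795329492), array([ 0. ,  0.4, -0.4, -0.4,  0.3,  0.3,  0. , -0.3]))
```

View pics/ov11.png

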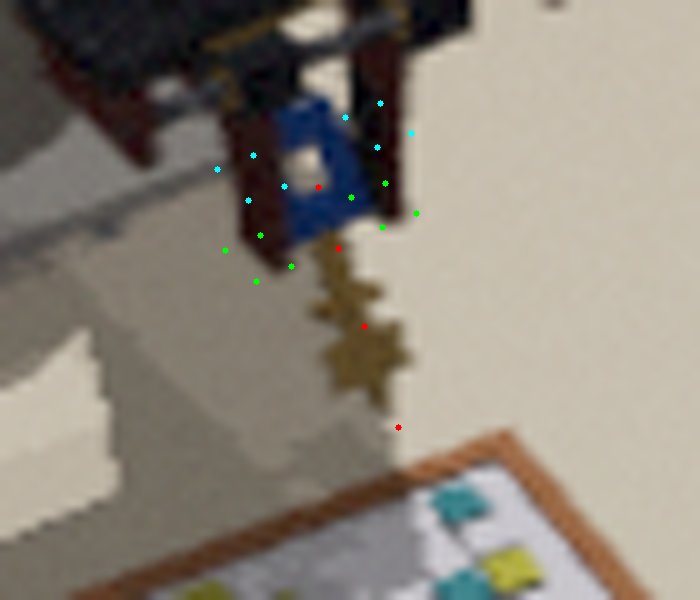

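```bash
cat > sil.py <<'E'
from h import *
from scipy.optimize import minimize
from scipy.ndimage import gaussian_filter
S=8
def parts():
    P=[]
    bx=lambda x0,x1,y,z:np.array([[x,sy*y,sz*z] for x in(x0,x1) for sy in(-1,1) for sz in(-1,1)])
    ring=lambda x,r:np.array([[x,r*np.cos(t),r*np.sin(t)] for t in np.linspace(0,6.28,13)])
    P+= [np.r_[ring(22,6),ring(75,6)],np.r_[ring(75,6),ring(87,2)],bx(46,50,12,6),bx(59,75,15,2.5)]
    return P
PT=parts()
def render(q,p,a,x0,y0,w,h,dy=0,bias=(0,0),cam='scene'):
    dx,dz,th=q;hv=np.array([np.cos(a),np.sin(a),0]);l=np.array([-np.sin(a),np.cos(a),0]);k=np.array([0,0,1.])
    X=np.cos(th)*hv-np.sin(th)*k;Z=np.sin(th)*hv+np.cos(th)*k
    B=p+dx*hv+dz*k+dy*l;im=np.zeros((h*S,w*S),np.uint8)
    for P in PT:
        W=B+P[:,:1]*X+P[:,1:2]*l+P[:,2:]*Z
        uv=(proj(cam,W)+bias-[x0,y0]+.5)*S
        cv2.fillConvexPoly(im,cv2.convexHull((uv*16).astype(np.int32)),255,shift=4)
    return cv2.resize(im,(w,h),interpolation=cv2.INTER_AREA)/255.
E
python3 - <<'E'
from sil import *
np.set_printoptions(precision=2,suppress=True)
im=cv2.imread('pics/scene11.png').astype(float);x0,y0,w,h=245,168,24,26
c=im[y0:y0+h,x0:x0+w]
# brassness: (R-B) large relative
m=(c[...,2]-c[...,0]);print(np.round(m[::2,::2]).astype(int))
E
```

```text
[[ 23  23  20 -64 -81 -73 -71 -17  22  24  25  25]
 [ 20  24  23 -49 -60 -44  17  23  26  25  26  24]
 [ 20  17  20 -10  35  58  23  25  24  24  25  26]
 [ 20  23  25  21  25  55  28  24  24  24  26  26]
 [ 24  21  20  21  21  49  50  48  24  24  24  25]
 [ 19  20  22  21  42  58  53  31  24  25  24  24]
 [ 20  18  21  21  21  26  52  42  43  25  25  24]
 [ 21  21  20  18  21  40  50  53  49  25  24  23]
 [ 21  21  22  21  24  45  52  56  36  29  25  23]
 [ 20  21  20  20  20  33  45  50  28  24  25  23]
 [ 20  21  22  21  21  21  21  31  28  23  24  24]
 [ 21  21  21  23  20  20  20  20  25  23  24  24]
 [ 20  22  22  18  20  19  21  20  23  24  25  34]]
```

```bash
python3 - <<'E'
from sil import *
np.set_printoptions(precision=2,suppress=True)
im=cv2.imread('pics/scene11.png').astype(float);x0,y0,w,h=245,168,24,26
c=im[y0:y0+h,x0:x0+w];m=np.clip((c[...,2]-c[...,0]-23)/30,0,1)
p=np.array([373.3,-5.8,201.5]);a=.025
for bias in((0,0),(0,-.5),(.3,-.5)):
  for dy in(-1,0,1):
    f=lambda q:((gaussian_filter(render(q,p,a,x0,y0,w,h,dy,bias),.4)-m)[4:]**2).sum()
    best=min((minimize(f,[dx,8,th],method='Nelder-Mead',options=dict(initial_simplex=[[dx,8,th],[dx+4,8,th],[dx,12,th],[dx,8,th+.12]],xatol=.01,fatol=.001)) for dx in(-6,0) for th in(1.0,1.15)),key=lambda s:s.fun)
    print(bias,dy,best.x[:2],np.degrees(best.x[2]),best.fun)
E
```

```text
(0, 0) -1 [-6.91 10.07] 59.22956615934861 12.781551370607735
(0, 0) 0 [-7.    9.24] 60.86856401170113 12.803936826417907Traceback (most recent call last):
  File "<stdin>", line 9, in <module>
  File "<stdin>", line 9, in <genexpr>
    res = _minimize_neldermead(fun, x0, args, callback, bounds=bounds,
                               **options)
    fxe = func(xe)
    fx = function(np.copy(x), *(wrapper_args + args))
  File "<stdin>", line 8, in <lambda>
  File "sil.py", line 18, in render
    uv=(proj(cam,W)+bias-[x0,y0]+.5)*S
        ~~~~^^^^^^^
  File "h.py", line 5, in proj
    c=calibration(cam);K=np.array(c['intrinsics']);T=np.array(c['world_to_cam'])
ValueError: time passes only in moves, steps and waits
```

```bash
python3 - <<'E'
s=open('h.py').read()
s=s.replace("def proj","_C={}\n_cal=calibration\ndef calibration(c):\n    if c not in _C:_C[c]=_cal(c)\n    return _C[c]\ndef proj",1)
open('h.py','w').write(s)
E
cat > fit.py <<'E'
from sil import *
np.set_printoptions(precision=2,suppress=True)
def run(path,x0,y0,w,h,p,a,cases,th0=(1.0,1.15),out=None):
    im=cv2.imread(path).astype(float)
    c=im[y0:y0+h,x0:x0+w];m=np.clip((c[...,2]-c[...,0]-23)/30,0,1)
    for bias,dy in cases:
        f=lambda q:((gaussian_filter(render(q,p,a,x0,y0,w,h,dy,bias),.4)-m)[4:]**2).sum()
        best=min((minimize(f,[dx,8,th],method='Nelder-Mead',options=dict(initial_simplex=[[dx,8,th],[dx+4,8,th],[dx,12,th],[dx,8,th+.12]],xatol=.01,fatol=.001)) for dx in(-6,0) for th in th0),key=lambda s:s.fun)
        t=best.x[2];print(bias,dy,best.x[:2],np.degrees(t),'tip',best.x[0]+87*np.cos(t),best.x[1]-87*np.sin(t),best.fun)
    if out:
        r=render(best.x,p,a,x0,y0,w,h,dy,bias)
        o=np.hstack([m,gaussian_filter(r,.4),abs(m-gaussian_filter(r,.4))]);cv2.imwrite(out,cv2.resize((o*255).astype(np.uint8),None,fx=10,fy=10,interpolation=0))
E
python3 - <<'E'
from fit import *
run('pics/scene11.png',245,168,24,26,np.array([373.3,-5.8,201.5]),.025,[((0,0),0),((0,0),2),((0,-.5),0),((.3,-.5),0),((.3,0),0)],out='pics/fit11.png')
E
```

```text
(0, 0) 0 [-7.    9.24] 60.86856401170113 tip 35.35381064535274 -66.75783699546096 12.803936826417907
(0, 0) 2 [-12.38   4.83] 59.173240177598224 tip 32.206985604994244 -69.87492142490501 12.421009153706617
(0, -0.5) 0 [-8.48  6.2 ] 59.67805394448494 tip 35.44224384562517 -68.90331696131005 12.5702234091466
(0.3, -0.5) 0 [-14.58   2.52] 56.187247366405096 tip 33.83042337474092 -69.7687825025152 12.639290280241699
(0.3, 0) 0 [-8.04  8.42] 61.96763076486295 tip 32.84932052821199 -68.37460357772395 13.112310681194668
```

View pics/fit11.png

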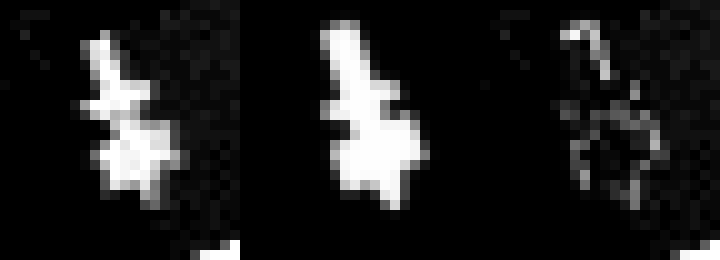

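Emit:
{"name": "move_arm", "arguments": {"deltas": [[255,0.028,0.028,0,0],[255,0.055,0.055,0,0],[255,0.083,0.083,0,0],[255,0.11,0.11,0,0],[255,0.14,0.14,0.005,0]]}}

```text
t: 11.62
ee_pos: [519.0, -145.8, 196.7]
orientation: [3.141, 0.032, 0.003]
ft_force: [-0.2, -0.0, -0.4]
width: 36.2
```

```bash
python3 - <<'E'
from h import *
to([545.5,-168.5,189],.02)
E
```

```text
t 11.62 pos [ 519.  -145.8  196.7] head 0.021 w 36.2 F [-0.2 -0.  -0.4] q6 1.25
shift mm [26.  23.3  7.8] roll 0.001
```

Emit:
{"name": "move_arm", "arguments": {"deltas": [[255,0.013,0.012,0.004,0],[255,0.026,0.023,0.006,0],[255,0.026,0.023,0.006,0],[255,0.026,0.023,0.006,0]]}}

```text
t: 11.95
ee_pos: [543.6, -166.7, 189.5]
orientation: [-3.141, -0.032, 0.001]
ft_force: [-0.1, -0.3, -1.5]
width: 35.7
```

```bash
python3 - <<'E'
from h import *
to([545.5,-168.5,184.8],.02)
im=get_image('scene');cv2.imwrite('pics/scene12.png',im)
cv2.imwrite('pics/s12.png',cv2.resize(im[200:255,210:275],None,fx=10,fy=10,interpolation=2))
E
```

```text
t 11.95 pos [ 543.6 -166.7  189.5] head 0.02 w 35.7 F [-0.1 -0.3 -1.5] q6 1.23
shift mm [1.8 1.8 4.7] roll 0.0
```

View pics/s12.png

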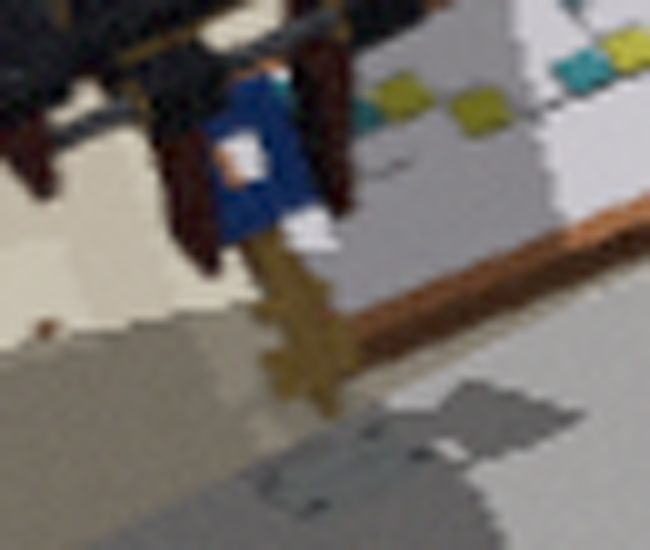

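Emit:
{"name": "move_arm", "arguments": {"deltas": [[255,0.002,0.002,0.005,0],[255,0.005,0.002,0.01,0],[255,0.0075,0.002,0.0145,0],[255,0.01,0.002,0.019,0],[255,0.01,0.002,0.019,0]]}}

```text
t: 12.42
ee_pos: [553.1, -166.6, 170.3]
orientation: [-3.141, -0.036, 0.002]
ft_force: [-0.1, -0.6, -0.7]
width: 35.6
```

```bash
python3 - <<'E'
from h import *
to([570,-168,142.4],.02)
im=get_image('scene');cv2.imwrite('pics/scene13.png',im)
cv2.imwrite('pics/s13.png',cv2.resize(im[200:260,210:275],None,fx=10,fy=10,interpolation=2))
E
```

```text
t 12.42 pos [ 553.1 -166.6  170.3] head 0.023 w 35.6 F [-0.1 -0.6 -0.7] q6 1.23
shift mm [16.9  1.8 27.9] roll 0.003
```

View pics/s13.png

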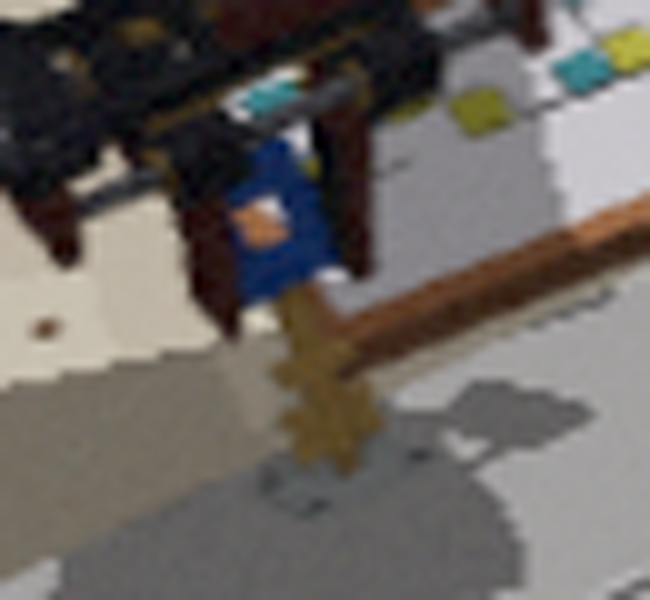

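Emit:
{"name": "move_arm", "arguments": {"deltas": [[255,0.0015,0.001,0.0025,0],[255,0.003,0.001,0.005,0],[255,0.004,0.001,0.007,0],[255,0.004,0.001,0.007,0]]}}

```text
t: 12.8
ee_pos: [557.3, -168.0, 163.9]
orientation: [-3.141, -0.035, 0.0]
ft_force: [-0.4, 0.3, -1.3]
width: 35.8
```

```bash
python3 - <<'E'
from h import *
to([570,-168,142.4],.02)
im=get_image('scene');cv2.imwrite('pics/scene14.png',im)
cv2.imwrite('pics/s14.png',cv2.resize(im[200:260,210:275],None,fx=10,fy=10,interpolation=2))
E
```

```text
t 12.8 pos [ 557.3 -168.   163.9] head 0.022 w 35.8 F [-0.4  0.3 -1.3] q6 1.24
shift mm [12.7  0.3 21.5] roll 0.002
```

View pics/s14.png

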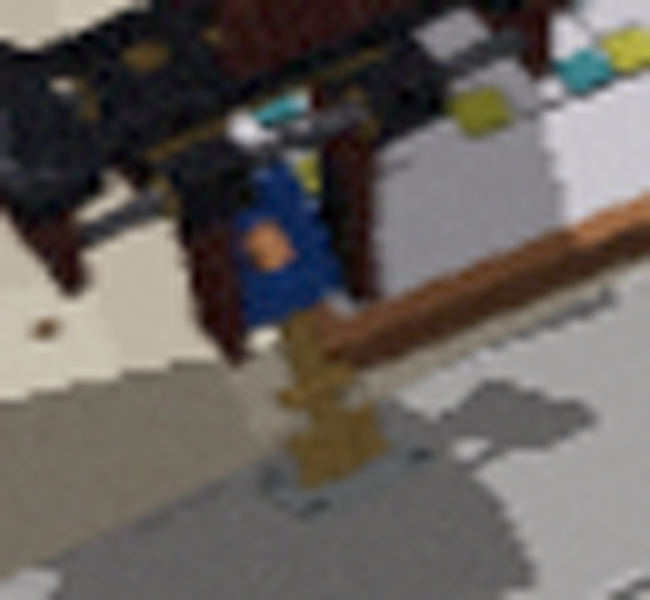

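Emit:
{"name": "move_arm", "arguments": {"deltas": [[255,0.001,0.0,0.002,0],[255,0.002,0.0,0.0035,0],[255,0.003,0.0,0.005,0],[255,0.003,0.0,0.005,0]]}}

```text
t: 13.18
ee_pos: [560.3, -168.0, 159.0]
orientation: [-3.141, -0.035, 0.0]
ft_force: [-0.2, 0.2, -0.8]
width: 35.8
```

```bash
python3 - <<'E'
from h import *
to([570,-168,142.4],.02)
im=get_image('scene');cv2.imwrite('pics/scene15.png',im)
cv2.imwrite('pics/s15.png',cv2.resize(im[200:260,210:275],None,fx=10,fy=10,interpolation=2))
E
```

```text
t 13.18 pos [ 560.3 -168.   159. ] head 0.022 w 35.8 F [-0.2  0.2 -0.8] q6 1.24
shift mm [ 9.7  0.3 16.6] roll 0.002
```

View pics/s15.png

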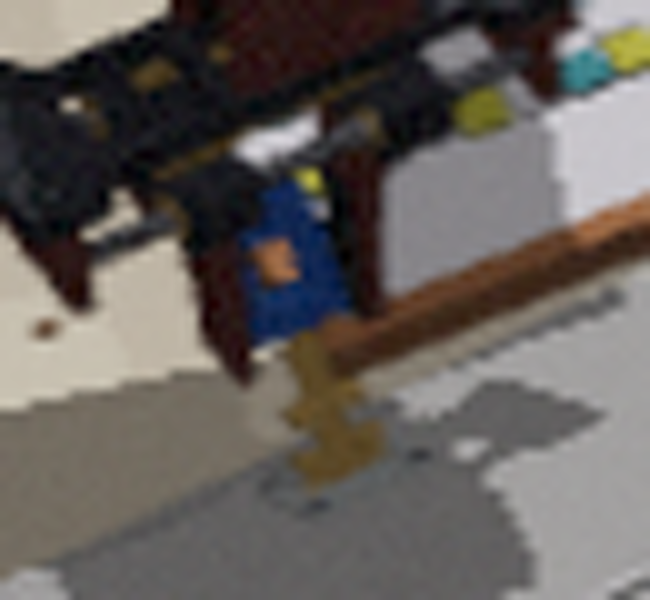

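Emit:
{"name": "move_arm", "arguments": {"deltas": [[255,0.0015,0.0,0.0025,0],[255,0.003,0.0,0.005,0],[255,0.0045,0.0,0.0075,0],[255,0.005,0.0,0.0087,0],[255,0.005,0.0,0.0087,0]]}}

```text
t: 13.65
ee_pos: [565.5, -167.8, 150.3]
orientation: [-3.141, -0.035, -0.0]
ft_force: [0.7, 0.1, -1.4]
width: 35.4
```

```bash
python3 - <<'E'
from h import *
to([570,-168,142.4],.02)
im=get_image('scene');cv2.imwrite('pics/scene16.png',im)
cv2.imwrite('pics/s16.png',cv2.resize(im[200:260,210:275],None,fx=10,fy=10,interpolation=2))
E
```

```text
t 13.65 pos [ 565.5 -167.8  150.3] head 0.022 w 35.4 F [ 0.7  0.1 -1.4] q6 1.24
shift mm [4.5 0.3 7.9] roll 0.002
```

View pics/s16.png

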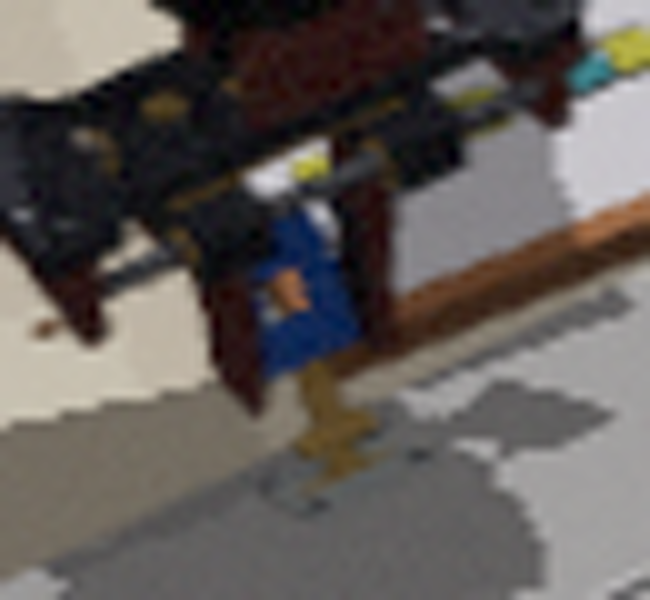

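Emit:
{"name": "move_arm", "arguments": {"deltas": [[255,0.0015,0.0,0.0025,0],[255,0.003,0.0,0.005,0],[255,0.0045,0.0,0.0075,0],[255,0.005,0.0,0.0087,0],[255,0.005,0.0,0.0087,0]]}}

```text
t: 14.12
ee_pos: [570.1, -167.8, 142.4]
orientation: [-3.141, -0.035, 0.001]
ft_force: [-2.3, 0.5, 5.1]
width: 35.8
```

```bash
python3 - <<'E'
from h import *
to([570,-168,142.4],.02)
im=get_image('scene');cv2.imwrite('pics/scene17.png',im)
cv2.imwrite('pics/s17.png',cv2.resize(im[200:260,210:275],None,fx=10,fy=10,interpolation=2))
E
```

```text
t 14.12 pos [ 570.1 -167.8  142.4] head 0.022 w 35.8 F [-2.3  0.5  5.1] q6 1.24
shift mm [-0.1  0.2 -0. ] roll 0.002
```

View pics/s17.png

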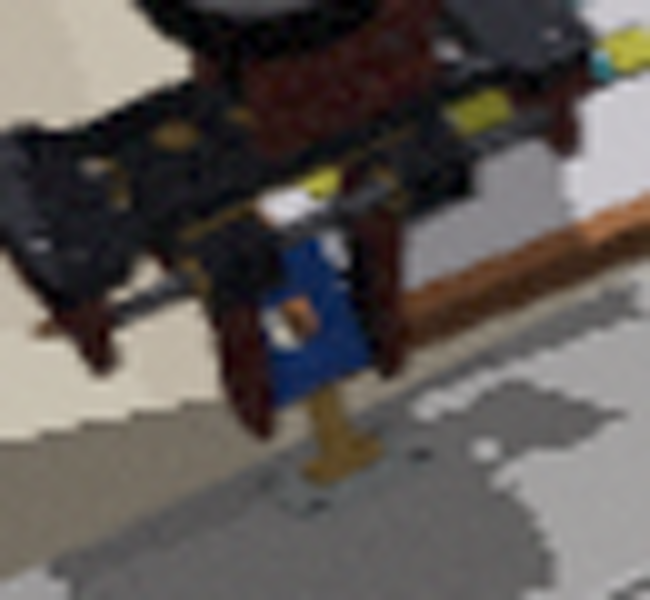

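Emit:
{"name": "move_arm", "arguments": {"deltas": [[255,0.001,0.0,0.0017,0],[255,0.0015,0.0,0.0026,0],[255,0.0015,0.0,0.0026,0]]}}

```text
t: 14.42
ee_pos: [570.4, -167.8, 142.0]
orientation: [-3.141, -0.035, 0.005]
ft_force: [-14.3, 1.8, 29.6]
width: 35.8
```

```bash
python3 - <<'E'
from h import *
to([570,-168,142.4],.02)
im=get_image('scene');cv2.imwrite('pics/scene18.png',im)
cv2.imwrite('pics/s18.png',cv2.resize(im[200:260,210:275],None,fx=10,fy=10,interpolation=2))
E
```

```text
t 14.42 pos [ 570.4 -167.8  142. ] head 0.022 w 35.8 F [-14.3   1.8  29.6] q6 1.24
shift mm [-0.4  0.2 -0.4] roll 0.002
```

View pics/s18.png

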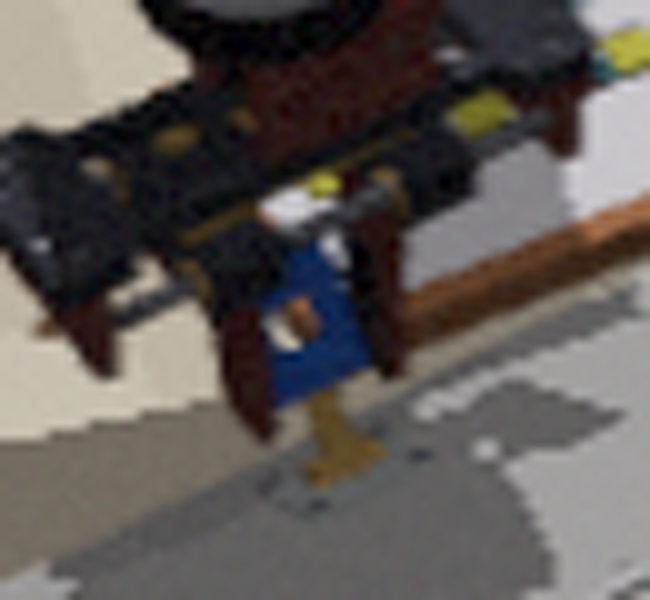

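Emit:
{"name": "move_arm", "arguments": {"deltas": [[255,-0.001,0.0,-0.0018,0],[0,-0.001,0.0,-0.0018,0],[0,-0.001,0.0,-0.0018,0],[0,-0.001,0.0,-0.0018,0],[0,-0.001,0.0,-0.0018,0]]}}

```text
t: 14.88
ee_pos: [570.8, -167.7, 140.7]
orientation: [-3.141, -0.035, 0.0]
ft_force: [-0.1, 0.1, 0.8]
width: 59.0
```

Emit:
{"name": "move_arm", "arguments": {"deltas": [[0,0,0.0,0,0],[0,0,0,0,0],[0,0,0,0,0],[0,-0.004,0.0,-0.001,0],[0,-0.007,0.0,-0.001,0]]}}

```text
t: 15.3
ee_pos: [563.4, -167.8, 142.1]
orientation: [-3.141, -0.035, 0.0]
ft_force: [-0.1, -0.2, -0.5]
width: 87.2
```

```bash
python3 - <<'E'
from h import *
to([562,-168,143.4],np.radians(55))
im=get_image('scene');cv2.imwrite('pics/scene19.png',im)
cv2.imwrite('pics/s19.png',cv2.resize(im[200:260,210:275],None,fx=10,fy=10,interpolation=2))
E
```

```text
t 15.3 pos [ 563.4 -167.8  142.1] head 0.022 w 87.2 F [-0.1 -0.2 -0.5] q6 1.24
shift mm [-1.4  0.1 -1.3] roll -0.938
```

View pics/s19.png

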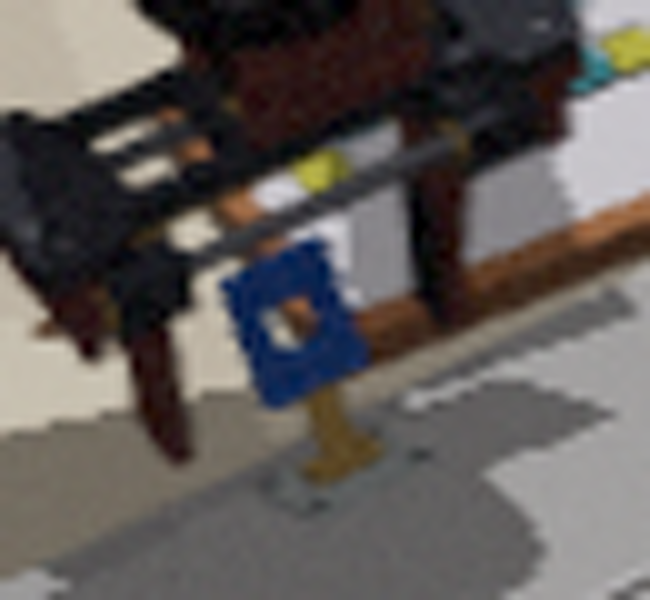

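Emit:
{"name": "move_arm", "arguments": {"deltas": [[0,-0.001,0.0,-0.001,-0.125],[0,-0.001,0,-0.001,-0.25],[0,-0.001,0,-0.001,-0.375],[0,-0.001,0.0,-0.001,-0.5],[0,-0.001,0.0,-0.001,-0.62]]}}

```text
t: 15.77
ee_pos: [562.5, -167.9, 143.2]
orientation: [2.978, 1.0, -0.0]
ft_force: [-0.3, 0.5, -0.1]
width: 87.7
```

Emit:
{"name": "move_arm", "arguments": {"deltas": [[0,0,0.0,0,-0.12],[0,0,0,0,-0.24],[0,0,0,0,-0.32],[0,0,0,0,-0.32]]}}

```text
t: 16.1
ee_pos: [562.5, -167.9, 143.1]
orientation: [-2.783, -1.457, 0.0]
ft_force: [0.5, 0.6, -0.5]
width: 88.1
```

```bash
python3 - <<'E'
from h import *
print(proj('scene',[562,-168,148.4]))
to([562,-168,143.4],np.radians(55))
im=get_image('scene');cv2.imwrite('pics/scene20.png',im)
cv2.imwrite('pics/s20.png',cv2.resize(im[190:260,200:275],None,fx=8,fy=8,interpolation=2))
E
```

```text
[[238.92723789 232.05385596]]
t 16.1 pos [ 562.5 -167.9  143.1] head 0.965 w 88.1 F [ 0.5  0.6 -0.5] q6 0.3
shift mm [-0.4 -0.4 -0.3] roll 0.005
```

View pics/s20.png

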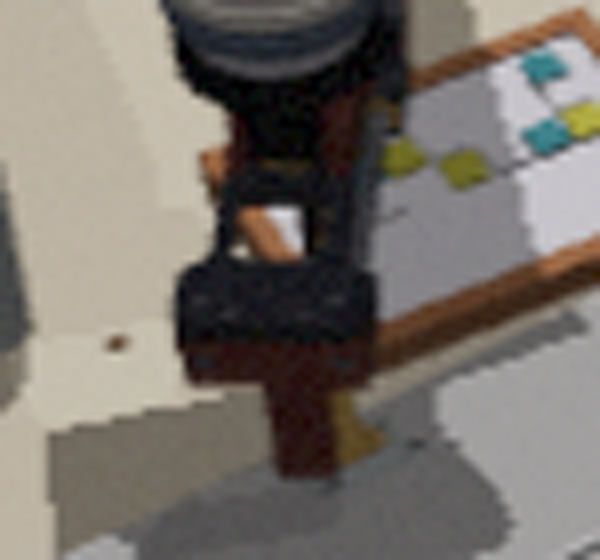

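Emit:
{"name": "move_arm", "arguments": {"deltas": [[255,0,0,0,0],[255,0,0,0,0],[255,0,0,0,0],[255,0,0,0,0],[255,0,0,0,0]]}}

```text
t: 16.57
ee_pos: [562.7, -167.9, 143.1]
orientation: [2.785, 1.453, 0.0]
ft_force: [-0.2, -0.6, 0.1]
width: 57.7
```

Emit:
{"name": "move_arm", "arguments": {"deltas": [[255,0,0,0,0],[255,0,0,0,0],[255,0,0,0,0],[255,0,0,0,0],[255,0,0,0,0]]}}

```text
t: 16.98
ee_pos: [563.6, -168.5, 143.4]
orientation: [2.783, 1.453, 0.002]
ft_force: [2.8, 0.0, -1.7]
width: 32.8
```

```bash
python3 - <<'E'
from h import *
to([562,-168,143.4],np.radians(55));print(get_obs()['moment'])
E
```

```text
t 16.98 pos [ 563.6 -168.5  143.4] head 0.962 w 32.8 F [ 2.8  0.  -1.7] q6 0.3
shift mm [-0.5 -1.6 -0. ] roll 0.002
[-0.0409389  -0.49696486  0.12700779]
```

Emit:
{"name": "move_arm", "arguments": {"deltas": [[255,0,0,0,0],[255,0,0,0,0],[255,0,0,0,0]]}}

```text
t: 17.23
ee_pos: [565.4, -169.4, 144.5]
orientation: [2.78, 1.451, 0.007]
ft_force: [2.7, -5.2, 2.3]
width: 24.0
```

```bash
python3 - <<'E'
from h import *
to([562,-168,143.4],np.radians(55));print(get_obs()['moment'])
im=get_image('scene');cv2.imwrite('pics/scene21.png',im)
cv2.imwrite('pics/s21.png',cv2.resize(im[190:260,200:275],None,fx=8,fy=8,interpolation=2))
E
```

```text
t 17.23 pos [ 565.4 -169.4  144.5] head 0.962 w 24.0 F [ 2.7 -5.2  2.3] q6 0.3
shift mm [-0.8 -3.6  1.1] roll 0.002
[-1.29718516 -1.23420345 -0.09455281]
```

View pics/s21.png

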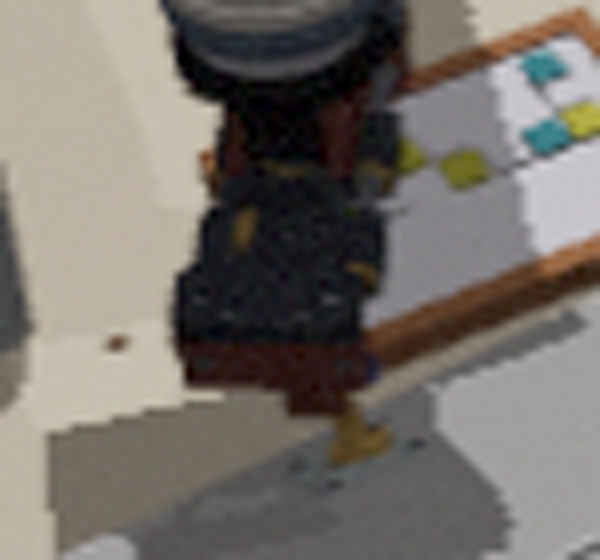

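Emit:
{"name": "move_arm", "arguments": {"deltas": [[255,0,0,0,0.1],[255,0,0,0,0.2],[255,0,0,0,0.3],[255,0,0,0,0.4],[255,0,0,0,0.4]]}}

```text
t: 17.7
ee_pos: [564.6, -169.1, 144.5]
orientation: [3.017, 0.863, 0.006]
ft_force: [-0.9, -5.8, 5.6]
width: 18.5
```

```bash
python3 - <<'E'
from h import *
to([562,-168,143.4],np.radians(5));print(get_obs()['moment'])
im=get_image('scene');cv2.imwrite('pics/scene22.png',im)
cv2.imwrite('pics/s22.png',cv2.resize(im[190:260,200:275],None,fx=8,fy=8,interpolation=2))
E
```

```text
t 17.7 pos [ 564.6 -169.1  144.5] head 0.557 w 18.5 F [-0.9 -5.8  5.6] q6 0.7
shift mm [-1.6 -2.3  1.1] roll 0.47
[-1.62182884 -0.602045   -0.15633617]
```

View pics/s22.png

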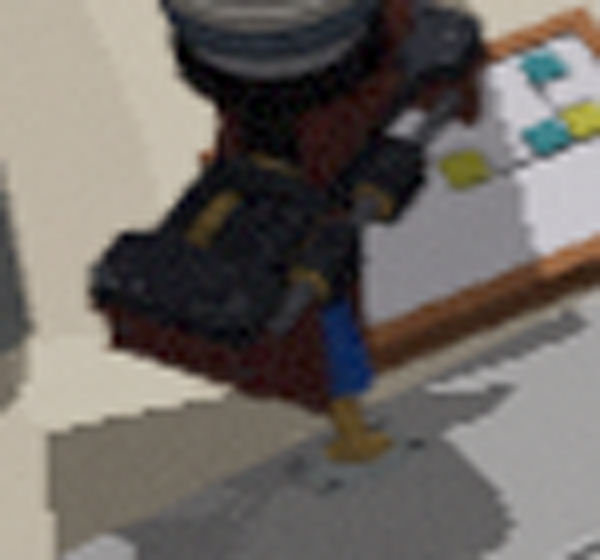

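Emit:
{"name": "move_arm", "arguments": {"deltas": [[255,0,0,0,0.1],[255,0,0,0,0.2],[255,0,0,0,0.3],[255,0,0,0,0.38],[255,0,0,0,0.38]]}}

```text
t: 18.17
ee_pos: [563.7, -170.3, 143.9]
orientation: [3.124, 0.28, 0.003]
ft_force: [-1.5, -12.0, 1.8]
width: 12.4
```

```bash
python3 - <<'E'
from h import *
to([562,-168,143.4],np.radians(4));print(get_obs()['moment'])
im=get_image('scene');cv2.imwrite('pics/scene23.png',im)
cv2.imwrite('pics/s23.png',cv2.resize(im[190:260,200:275],None,fx=8,fy=8,interpolation=2))
E
```

```text
t 18.17 pos [ 563.7 -170.3  143.9] head 0.179 w 12.4 F [ -1.5 -12.    1.8] q6 1.08
shift mm [-1.2 -2.5  0.5] roll 0.109
[-3.05378205 -0.07880821 -0.32117755]
```

View pics/s23.png

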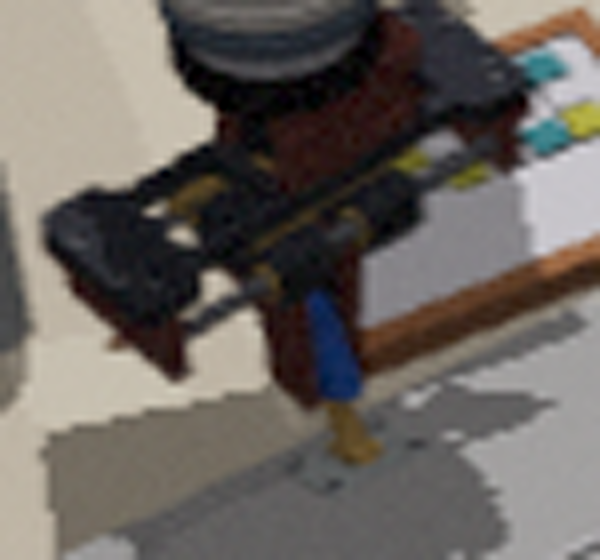

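Emit:
{"name": "move_arm", "arguments": {"deltas": [[255,0,0.002,0,0.03],[255,0,0.003,0,0.06],[255,0,0.003,0,0.09],[255,0,0.003,0,0.12],[255,0,0.003,0,0.12]]}}

```text
t: 18.63
ee_pos: [563.7, -170.5, 143.9]
orientation: [3.14, 0.098, 0.001]
ft_force: [-1.4, 2.5, 7.7]
width: 12.2
```

```bash
python3 - <<'E'
from h import *
to([562,-168,143.4],np.radians(4));print(get_obs()['moment'])
im=get_image('scene');cv2.imwrite('pics/scene24.png',im)
cv2.imwrite('pics/s24.png',cv2.resize(im[190:260,200:275],None,fx=8,fy=8,interpolation=2))
E
```

```text
t 18.63 pos [ 563.7 -170.5  143.9] head 0.062 w 12.2 F [-1.4  2.5  7.7] q6 1.19
shift mm [-1.6 -2.6  0.5] roll -0.008
[ 0.05934183 -0.04790377  0.74056203]
```

View pics/s24.png

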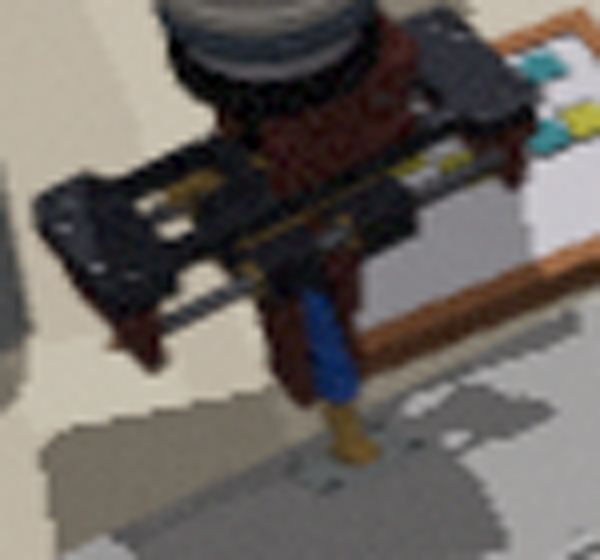

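Emit:
{"name": "move_arm", "arguments": {"deltas": [[255,-0.001,0,-0.004,0],[255,-0.002,0,-0.009,0],[255,-0.003,0,-0.014,0],[255,-0.004,0,-0.02,0],[255,-0.004,0,-0.02,0]]}}

```text
t: 19.1
ee_pos: [557.6, -170.8, 163.1]
orientation: [-3.139, -0.097, 0.005]
ft_force: [-3.7, -0.7, -5.5]
width: 12.0
```

```bash
python3 - <<'E'
from h import *
to([562,-168,143.4],np.radians(4));print(get_obs()['moment'])
im=get_image('scene');cv2.imwrite('pics/scene25.png',im)
cv2.imwrite('pics/s25.png',cv2.resize(im[190:310,185:345],None,fx=5,fy=5,interpolation=2))
E
```

```text
t 19.1 pos [ 557.6 -170.8  163.1] head 0.062 w 12.0 F [-3.7 -0.7 -5.5] q6 1.19
shift mm [ 4.6 -2.5 19.7] roll -0.008
[-0.34470552  1.16641291  0.49702061]
```

View pics/s25.png

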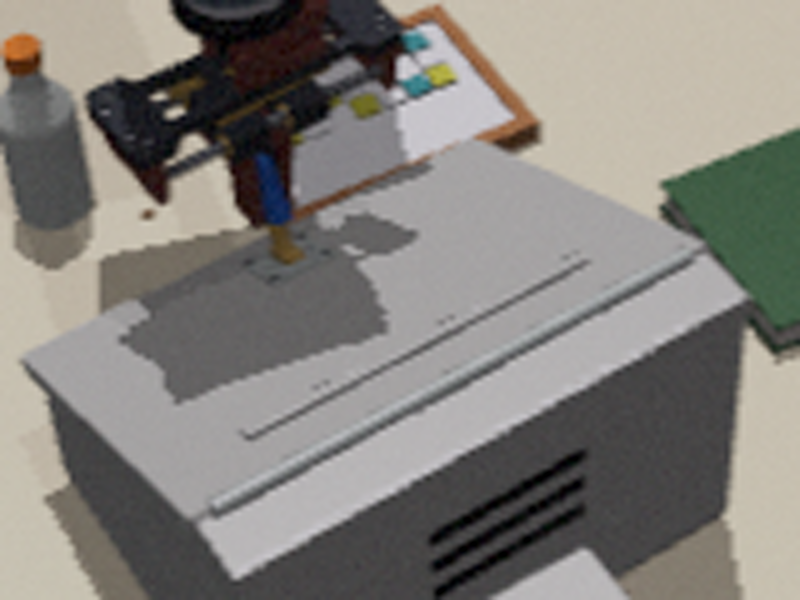

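Emit:
{"name": "move_arm", "arguments": {"deltas": [[255,-0.002,0,-0.008,0],[255,-0.003,0,-0.018,0],[255,-0.003,0,-0.028,0],[255,-0.003,0,-0.038,0],[255,-0.003,0,-0.048,0]]}}

```text
t: 19.57
ee_pos: [555.3, -170.3, 211.8]
orientation: [-3.138, -0.097, 0.003]
ft_force: [-3.9, 5.9, -12.8]
width: 12.0
```

Emit:
{"name": "move_arm", "arguments": {"deltas": [[255,0,0,-0.01,0],[255,0.001,0,-0.02,0],[255,0.003,0,-0.032,0],[255,0.005,0,-0.043,0],[255,0.007,0,-0.053,0]]}}

```text
t: 19.98
ee_pos: [563.0, -169.2, 265.3]
orientation: [-3.137, -0.097, 0.0]
ft_force: [-2.0, 6.1, -12.2]
width: 12.5
```

```bash
python3 - <<'E'
from h import *
to([562,-168,143.4],np.radians(4));print(get_obs()['moment'])
im=get_image('scene');cv2.imwrite('pics/scene26.png',im)
cv2.imwrite('pics/s26.png',cv2.resize(im[150:300,185:345],None,fx=4,fy=4,interpolation=2))
E
```

```text
t 19.98 pos [ 563.  -169.2  265.3] head 0.062 w 12.5 F [ -2.    6.1 -12.2] q6 1.19
shift mm [ -0.9  -0.9 121.9] roll -0.008
[1.55001304 0.99888409 0.48428521]
```

View pics/s26.png

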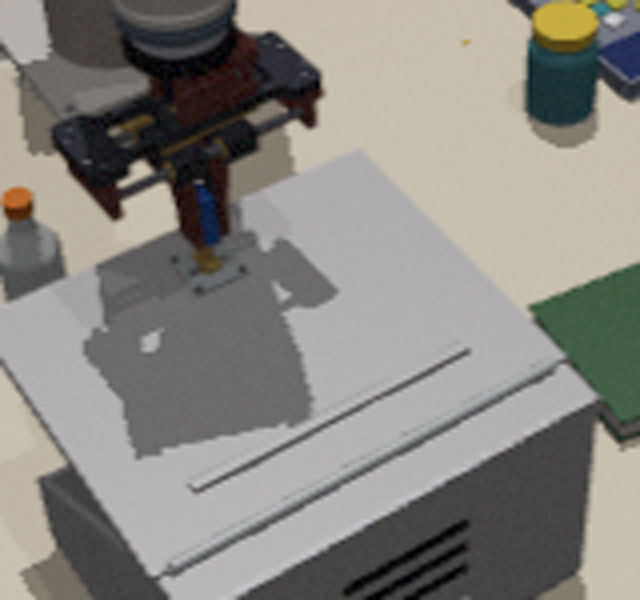

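Emit:
{"name": "move_arm", "arguments": {"deltas": [[255,0,0,0.001,0],[255,0,0,0.002,0],[255,0,0,0.003,0],[255,0,0,0.004,0],[255,0,0,0.004,0]]}}

```text
t: 20.45
ee_pos: [563.7, -169.2, 262.9]
orientation: [-3.137, -0.097, -0.004]
ft_force: [-5.4, 9.5, 1.2]
width: 12.3
```

```bash
python3 - <<'E'
from h import *
to([562,-168,143.4],np.radians(4));print(get_obs()['moment'])
im=get_image('scene');cv2.imwrite('pics/scene27.png',im)
cv2.imwrite('pics/s27.png',cv2.resize(im[190:230,215:265],None,fx=14,fy=14,interpolation=2))
E
```

```text
t 20.45 pos [ 563.7 -169.2  262.9] head 0.062 w 12.3 F [-5.4  9.5  1.2] q6 1.19
shift mm [ -1.9  -1.  119.5] roll -0.008
[1.97618077 1.0455058  0.44224511]
```

View pics/s27.png

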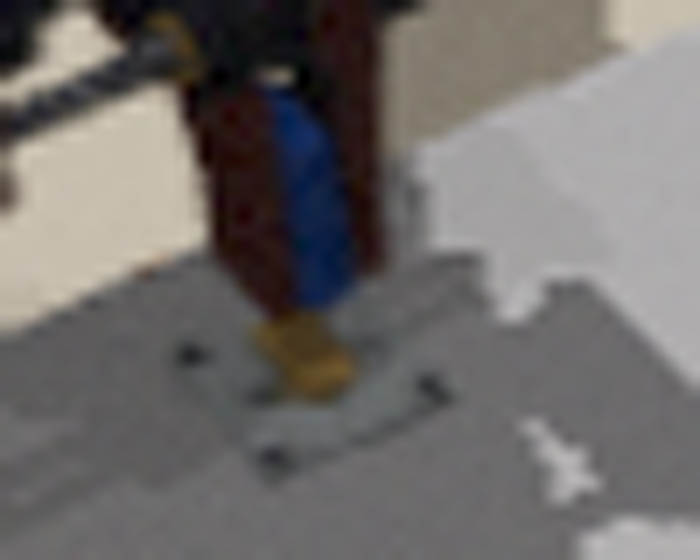

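Emit:
{"name": "move_arm", "arguments": {"deltas": [[255,-0.0005,-0.001,0.001,0],[255,-0.001,-0.002,0.0015,0],[255,-0.001,-0.002,0.002,0],[255,-0.001,-0.002,0.002,0]]}}

```text
t: 20.83
ee_pos: [563.4, -168.6, 261.6]
orientation: [3.14, 0.097, 0.007]
ft_force: [-4.8, 3.0, 0.8]
width: 12.2
```

Emit:
{"name": "move_arm", "arguments": {"deltas": [[255,-0.001,-0.0005,0.001,0],[255,-0.001,-0.001,0.002,0],[255,-0.001,-0.001,0.0025,0],[255,-0.001,-0.001,0.0025,0]]}}

```text
t: 21.17
ee_pos: [563.1, -168.4, 257.6]
orientation: [3.139, 0.097, 0.009]
ft_force: [1.9, 1.9, 2.6]
width: 12.6
```

```bash
python3 - <<'E'
from h import *
to([562,-168,143.4],np.radians(4));print(get_obs()['moment'])
im=get_image('scene');cv2.imwrite('pics/scene28.png',im)
cv2.imwrite('pics/s28.png',cv2.resize(im[190:230,215:265],None,fx=14,fy=14,interpolation=2))
E
```

```text
t 21.17 pos [ 563.1 -168.4  257.6] head 0.062 w 12.6 F [1.9 1.9 2.6] q6 1.2
shift mm [ -1.7  -0.6 114.2] roll -0.008
[ 0.39366518 -0.72217189  0.40835258]
```

View pics/s28.png

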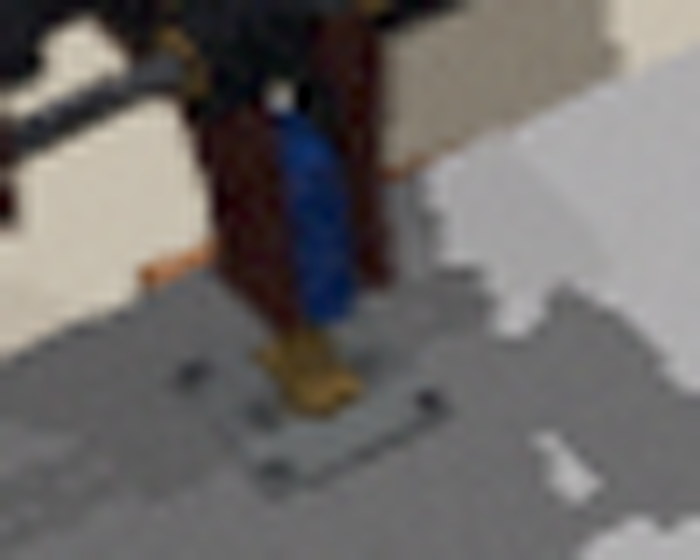

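Emit:
{"name": "move_arm", "arguments": {"deltas": [[200,0,0,0,0],[180,0,0,0,0],[150,0,0,0,0],[100,0,0,0,0],[60,0,0,0,0]]}}

```text
t: 21.63
ee_pos: [560.8, -168.1, 255.2]
orientation: [-3.14, -0.097, 0.001]
ft_force: [0.0, -0.3, 0.7]
width: 42.2
```

Emit:
{"name": "move_arm", "arguments": {"deltas": [[0,0,0,0,0],[0,0,0,-0.02,0],[0,0,0,-0.05,0],[0,-0.02,0,-0.09,0],[0,-0.05,0,-0.12,0]]}}

```text
t: 22.05
ee_pos: [514.8, -171.0, 374.5]
orientation: [3.14, 0.099, 0.001]
ft_force: [-0.3, -0.5, 1.4]
width: 75.4
```

Emit:
{"name": "move_arm", "arguments": {"deltas": [[0,-0.03,-0.02,0,0],[0,-0.07,-0.04,0,0],[0,-0.1,-0.06,0,0],[0,-0.13,-0.08,0,0],[0,-0.15,-0.1,0,0]]}}

```text
t: 22.47
ee_pos: [355.0, -79.8, 372.7]
orientation: [-3.14, -0.096, 0.001]
ft_force: [0.8, 0.5, -0.1]
width: 87.7
```

```bash
python3 - <<'E'
from h import *
to([562,-168,143.4],np.radians(4))
im=get_image('scene');cv2.imwrite('pics/scene29.png',im)
cv2.imwrite('pics/s29.png',cv2.resize(im[150:300,185:345],None,fx=4,fy=4,interpolation=2))
cv2.imwrite('pics/s29b.png',cv2.resize(im[185:230,215:265],None,fx=13,fy=13,interpolation=2))
t=get_image('top');cv2.imwrite('pics/top29.png',t)
cv2.imwrite('pics/t29b.png',cv2.resize(t[150:250,280:410],None,fx=6,fy=6,interpolation=2))
for c in('scene','top'):
  for n in('key_bow','key_shoulder','lock_mouth','lid_front'):print(c,n,[(r['conf'],r['location']) for r in place_of(c,n)[:1]])
E
```

```text
t 22.47 pos [355.  -79.8 372.7] head 0.061 w 87.7 F [ 0.8  0.5 -0.1] q6 1.26
shift mm [201.4 100.7 229.1] roll -0.009
scene key_bow [(0.72, [557.1, -170.9, 262.7])]
scene key_shoulder [(0.73, [560.5, -167.2, 207.0])]
scene lock_mouth [(0.85, [558.1, -163.6, 205.5])]
scene lid_front [(0.77, [508.8, -166.3, 209.8])]
top key_bow [(0.72, [356.4, 322.2, -0.3])]
top key_shoulder [(0.44, [558.3, -166.2, 212.4])]
top lock_mouth []
top lid_front [(0.69, [507.6, -169.9, 202.8])]
```

View pics/s29.png

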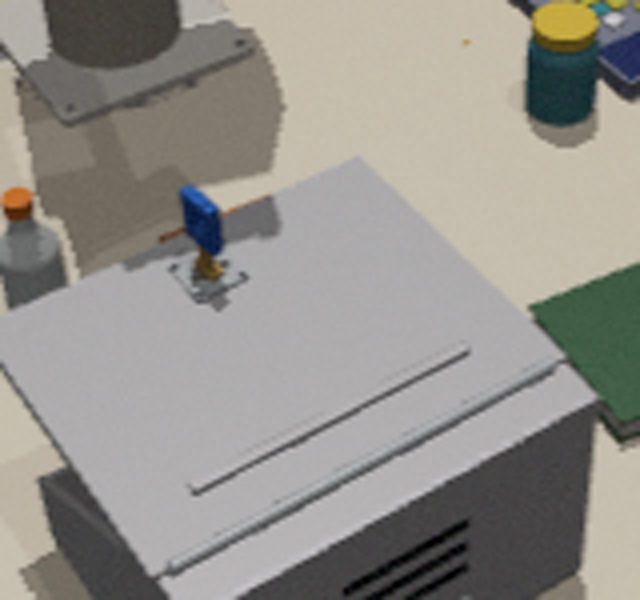

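View pics/s29b.png

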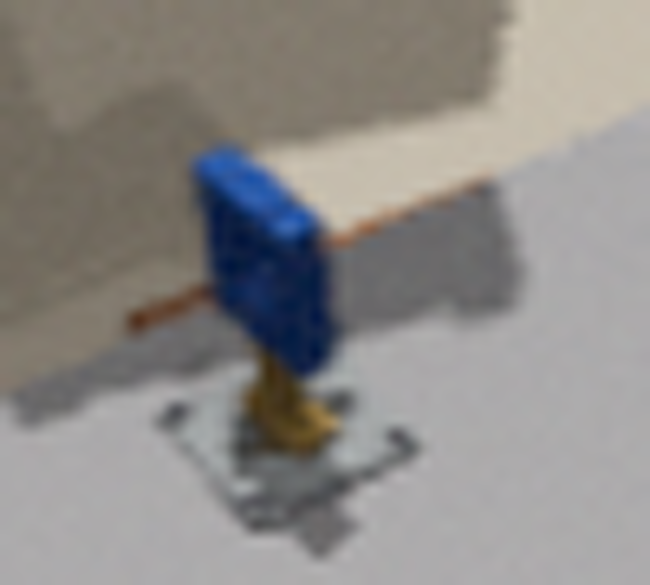

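View pics/t29b.png

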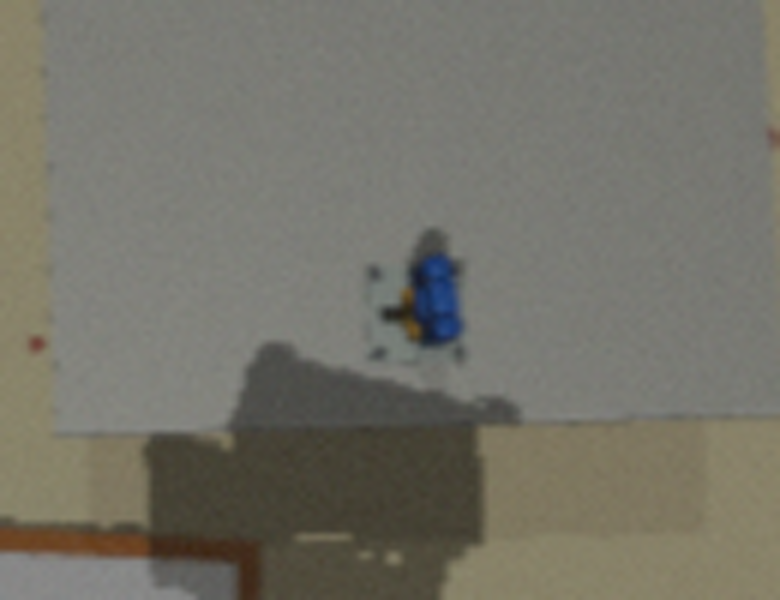

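Emit:
{"name": "move_arm", "arguments": {"deltas": [[255,0.035,0.017,0,0],[255,0.07,0.034,0,0],[255,0.105,0.051,0,0],[255,0.14,0.068,0.01,0],[255,0.17,0.085,0.02,0]]}}

```text
t: 23.38
ee_pos: [535.6, -156.0, 352.4]
orientation: [3.14, 0.097, 0.002]
ft_force: [0.0, -0.9, 0.9]
width: 57.7
```

Emit:
{"name": "move_arm", "arguments": {"deltas": [[255,0.015,0.008,0.01,0],[255,0.03,0.0165,0.02,0],[255,0.03,0.0165,0.028,0],[255,0.03,0.0165,0.028,0],[255,0.03,0.0165,0.028,0]]}}

```text
t: 23.8
ee_pos: [562.8, -169.1, 324.1]
orientation: [-3.139, -0.097, 0.004]
ft_force: [-0.6, 0.9, 0.5]
width: 24.6
```

```bash
python3 - <<'E'
from h import *
to([561,-169,300],np.radians(4))
im=get_image('scene');cv2.imwrite('pics/scene30.png',im)
cv2.imwrite('pics/s30.png',cv2.resize(im[165:230,205:275],None,fx=9,fy=9,interpolation=2))
E
```

```text
t 23.8 pos [ 562.8 -169.1  324.1] head 0.062 w 24.6 F [-0.6  0.9  0.5] q6 1.2
shift mm [-1.8 -0.2 24.1] roll -0.008
```

View pics/s30.png

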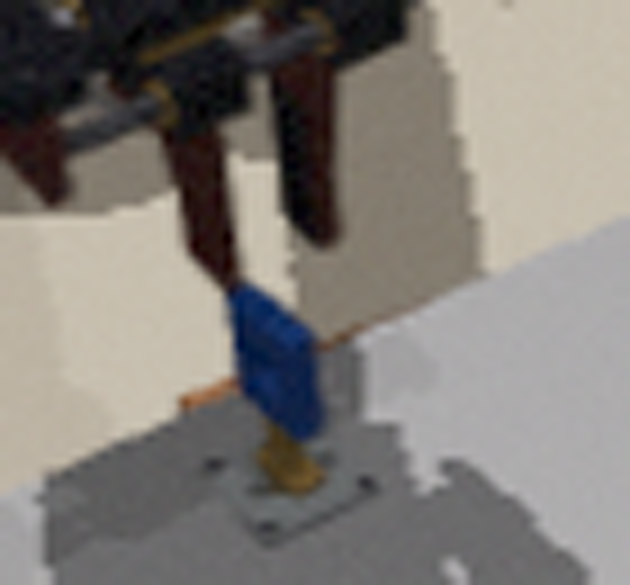

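Fingers are above the bow, still closing; finish closing, then come down in small steps.

Emit:
{"name": "move_arm", "arguments": {"deltas": [[255,0,0,0.004,0],[255,0,0,0.008,0],[255,0,0,0.012,0],[255,0,0,0.016,0],[255,0,0,0.016,0]]}}

```text
t: 24.27
ee_pos: [563.1, -169.1, 308.2]
orientation: [-3.14, -0.098, 0.002]
ft_force: [-0.8, 1.3, -0.3]
width: 0.4
```

Emit:
{"name": "move_arm", "arguments": {"deltas": [[255,0,0,0.002,0],[255,0,0,0.004,0],[255,0,0,0.004,0]]}}

```text
t: 24.52
ee_pos: [563.5, -169.3, 304.6]
orientation: [-3.14, -0.097, 0.001]
ft_force: [-0.8, 0.2, 0.2]
width: 0.7
```

Emit:
{"name": "move_arm", "arguments": {"deltas": [[255,0,0,0.0015,0],[255,0,0,0.003,0],[255,0,0,0.003,0]]}}

```text
t: 24.77
ee_pos: [563.6, -169.3, 301.7]
orientation: [-3.14, -0.097, 0.001]
ft_force: [0.5, 0.6, -0.3]
width: 0.6
```

Emit:
{"name": "move_arm", "arguments": {"deltas": [[255,0,0,0.001,0],[255,0,0,0.0015,0],[255,0,0,0.0015,0]]}}

```text
t: 25.02
ee_pos: [563.7, -169.3, 300.3]
orientation: [-3.14, -0.097, 0.0]
ft_force: [0.2, -0.3, -0.7]
width: 0.6
```

```bash
python3 - <<'E'
from h import *
to([561,-169,300],np.radians(4))
im=get_image('scene');cv2.imwrite('pics/scene31.png',im)
cv2.imwrite('pics/s31.png',cv2.resize(im[175:230,205:265],None,fx=10,fy=10,interpolation=2))
E
```

```text
t 25.02 pos [ 563.7 -169.3  300.3] head 0.062 w 0.6 F [ 0.2 -0.3 -0.7] q6 1.2
shift mm [-2.6 -0.5  0.3] roll -0.008
```

View pics/s31.png

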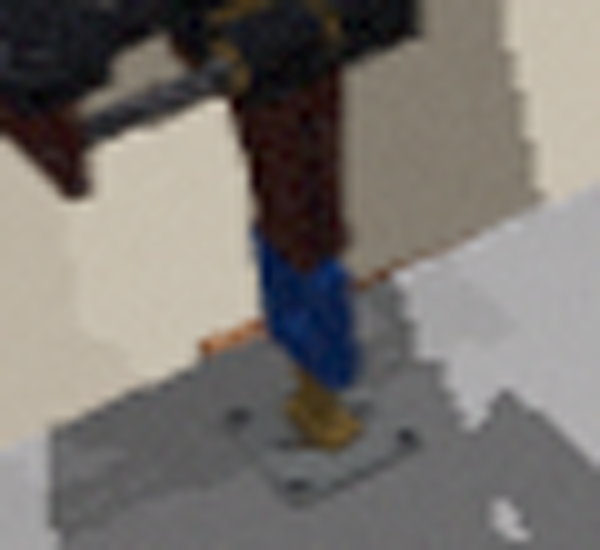

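Emit:
{"name": "move_arm", "arguments": {"deltas": [[255,0,0,0.001,0],[255,0,0,0.002,0],[255,0,0,0.002,0]]}}

```text
t: 25.32
ee_pos: [563.6, -169.3, 298.2]
orientation: [-3.14, -0.097, 0.0]
ft_force: [-0.2, 0.0, -0.2]
width: 0.8
```

Emit:
{"name": "move_arm", "arguments": {"deltas": [[255,0,0,0.001,0],[255,0,0,0.002,0],[255,0,0,0.002,0]]}}

```text
t: 25.57
ee_pos: [563.7, -169.4, 296.4]
orientation: [-3.14, -0.097, 0.0]
ft_force: [-0.7, 0.2, 0.1]
width: 0.3
```

Emit:
{"name": "move_arm", "arguments": {"deltas": [[255,0,0,0.001,0],[255,0,0,0.002,0],[255,0,0,0.002,0]]}}

```text
t: 25.82
ee_pos: [563.7, -169.3, 294.4]
orientation: [3.14, 0.098, -0.0]
ft_force: [0.2, -0.6, 1.5]
width: 0.4
```

Emit:
{"name": "move_arm", "arguments": {"deltas": [[255,0,0,0.001,0],[255,0,0,0.002,0],[255,0,0,0.002,0]]}}

```text
t: 26.07
ee_pos: [563.6, -169.3, 292.3]
orientation: [-3.14, -0.097, 0.0]
ft_force: [0.8, -0.2, 1.4]
width: 0.5
```

```bash
python3 - <<'E'
from h import *
to([561,-169,300],np.radians(4))
im=get_image('scene');cv2.imwrite('pics/scene32.png',im)
cv2.imwrite('pics/s32.png',cv2.resize(im[175:230,205:265],None,fx=10,fy=10,interpolation=2))
E
```

```text
t 26.07 pos [ 563.6 -169.3  292.3] head 0.062 w 0.5 F [ 0.8 -0.2  1.4] q6 1.2
shift mm [-2.6 -0.5 -7.7] roll -0.008
```

View pics/s32.png

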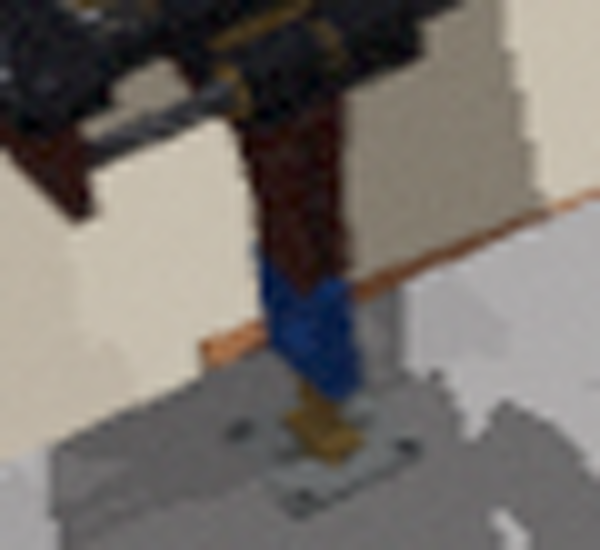

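```bash
python3 - <<'E'
from h import *
np.set_printoptions(precision=2,suppress=True)
def mouth(al,x=687.3,y=-166,yaw=.02):
    b=np.radians(30-al);X=90-216*np.cos(b)-7*np.sin(b);Z=207-216*np.sin(b)+7*np.cos(b)
    return np.array([x+X*np.cos(yaw),y+X*np.sin(yaw),Z])
print('shut',mouth(0),proj('scene',mouth(0)),'obs 243.8 246.6')
for al in(26,27,27.4,28,29):print(al,mouth(al),proj('scene',mouth(al)),'obs 236.9 218.4')
E
```

```text
shut [ 586.76 -168.01  105.06] [[243.99 246.69]] obs 243.8 246.6
26 [ 561.36 -168.52  198.92] [[237.2  220.23]] obs 236.9 218.4
27 [ 561.25 -168.52  202.69] [[237.07 219.31]] obs 236.9 218.4
27.4 [ 561.23 -168.52  204.19] [[237.02 218.94]] obs 236.9 218.4
28 [ 561.21 -168.52  206.46] [[236.94 218.39]] obs 236.9 218.4
29 [ 561.24 -168.52  210.23] [[236.83 217.49]] obs 236.9 218.4
```

Emit:
{"name": "move_arm", "arguments": {"deltas": [[255,0,0,-0.03,0],[255,0,0,-0.07,0],[255,-0.03,-0.01,-0.08,0],[255,-0.07,-0.03,-0.08,0],[255,-0.11,-0.05,-0.08,0]]}}

```text
t: 26.53
ee_pos: [455.8, -128.5, 372.9]
orientation: [3.14, 0.097, 0.002]
ft_force: [-0.6, 1.0, 0.5]
width: 0.7
```

Emit:
{"name": "move_arm", "arguments": {"deltas": [[255,-0.04,-0.02,0,0],[255,-0.07,-0.04,0,0],[255,-0.07,-0.04,0,0],[255,-0.07,-0.04,0,0],[255,-0.07,-0.04,0,0]]}}

```text
t: 26.95
ee_pos: [384.6, -93.2, 372.9]
orientation: [3.14, 0.098, 0.002]
ft_force: [0.6, -0.3, 0.6]
width: 0.2
```

```bash
python3 - <<'E'
from h import *
to([561,-169,300],np.radians(4))
im=get_image('scene');cv2.imwrite('pics/scene33.png',im)
cv2.imwrite('pics/s33b.png',cv2.resize(im[185:230,215:265],None,fx=13,fy=13,interpolation=2))
t=get_image('top');cv2.imwrite('pics/top33.png',t)
for c in('scene','top'):
  for n in('key_bow','key_shoulder','lock_mouth','lid_front'):print(c,n,[(r['conf'],r['location']) for r in place_of(c,n)[:1]])
E
```

```text
t 26.95 pos [384.6 -93.2 372.9] head 0.062 w 0.2 F [ 0.6 -0.3  0.6] q6 1.24
shift mm [171.2  86.6  73.2] roll -0.007
scene key_bow [(0.6, [558.5, -168.3, 254.4])]
scene key_shoulder [(0.67, [556.4, -169.9, 205.2])]
scene lock_mouth [(0.57, [560.2, -167.4, 203.1])]
scene lid_front [(0.78, [511.5, -168.1, 204.6])]
top key_bow [(0.58, [560.8, -168.5, 165.7])]
top key_shoulder [(0.74, [561.0, -171.1, 164.8])]
top lock_mouth [(0.88, [562.0, -169.7, 203.6])]
top lid_front [(0.97, [509.8, -167.8, 197.0])]
```

View pics/scene33.png

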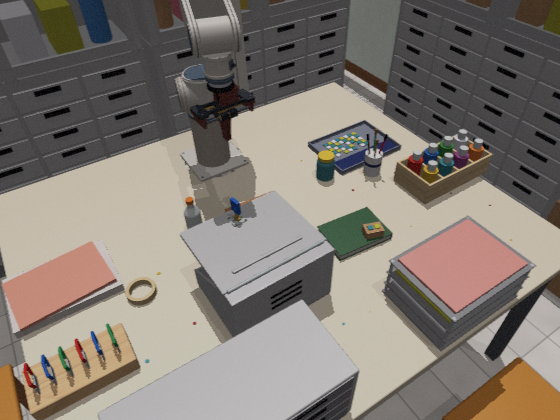

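View pics/s33b.png

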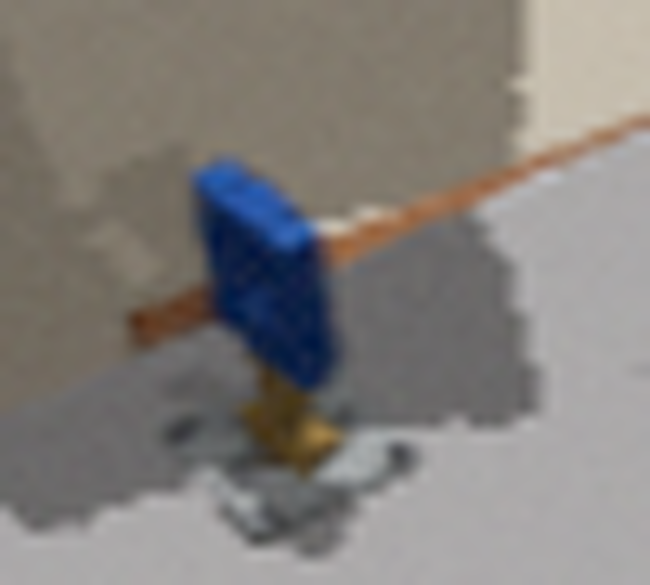

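View pics/top33.png

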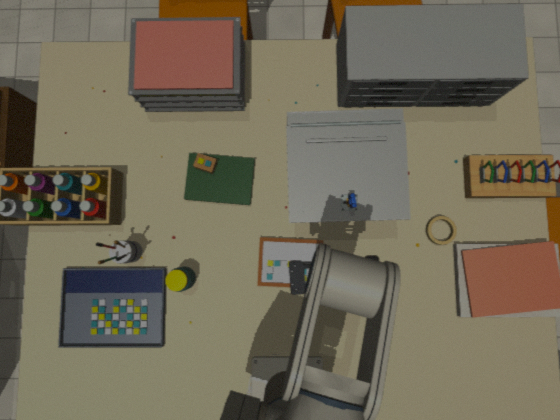

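```bash
python3 -c "
from workcell import *
print(close_job())"
```

```text
the job is handed in; nothing more can be done
None
```

The desk is unlocked and its lid stands open by itself at about 28°, with the turned key still in the lock. I handed the job in at about 27 s of the 66 s allowed; no verdict was reported.

**What I did**
- I took the key off the book by its bow. The gripper can only point down, so I hooked the key's tip under the lid's front overhang to tilt it tip-down to about 60°.
- I pushed it into the lock until it stopped hard, with about 33 N along its axis.
- I let go, re-gripped the bow and turned it clockwise until it stopped, at about 0.7 N m against the stop. Then I raised the lid by the key and let go.
- Last, I pressed lightly on the bow with about 1.5 N to make sure the key was seated. This lowered the lid slightly, by roughly 1°.

**What the last checks showed**
- **Lid:** the camera measurement gave 28°. The networks put the lid's front edge at z of about 197 to 205 mm, against 78 mm when shut.
- **Key depth:** the contact height on top of the bow matches a fully seated key at that lid angle. The difference between fully seated and 2 mm out is only about half a pixel, so this is a close measurement, not a certain one.
- **Key turn:** I did not measure the final angle closely; the hard stop and the lid opening are the evidence that the bolt is withdrawn.
- **Other objects:** the glue, jar, tape, tile box, brush pot and frame appear unmoved, and the arm is clear of everything.

**What disagreed**
- In the last top picture the networks placed the key's bow and shoulder at z of about 165 mm, below the lid surface. I set that aside because the scene camera gave 254 and 205 mm and the picture shows the key standing in the lock.
- The key slipped back about 8 mm in the grip while I was tilting it. I measured this and corrected for it before inserting the key.

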